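Tighten a vacuum filter cover evenly with four crank nuts

ROBOT

A 6-joint arm with a two-finger parallel gripper is mounted at the origin on a cart in front of the work surface, level with it; the furniture and walls round the work are solid. World frame = base frame: x ahead of the robot, y to its left, z up, the work surface at z = 0. Lengths are in m, angles in rad, forces in N, time in s.
With the tool pointing down it reaches from about 0.225 to 0.875 m from the base axis. Payload 3.4 kg.
Tool frame: the origin (TCP) lies on the centre line of the jaws, within the pads' length; the fingertips stand 17 mm ahead of it and the grasp point (between the pads) lies 2 mm behind it (manip.finger_overhang is the distance from the TCP to the fingertips, in m); y points along the fingers, x is the direction in which the jaws open and shut, and the axes are right-handed (so a half turn about y gives the same grasp; the last joint's range is limited). The gripper opens to 85 mm and grips with 20 to 120 N. Pads are 22 mm wide; open, the fingers measure 114 mm over their backs; the gripper's body (76 mm by 85 mm) begins 54 mm behind the grasp point. The pads swing forward as they close: fully open they stand 13 mm farther back than shut.
Start: joints at [-0.121, 0.276, 1.505, -0, 1.361, -0.121], TCP at [0.575, -0, 0.248] pointing down, gripper open.
Joint ranges: [-2.89, 2.89], [-0.75, 2.08], [0.22, 2.7], [-1.18, 4.32], [0.11, 2.71], [-2.7, 2.7]. Speed limits (rad/s): [2.57, 2.57, 3.14, 3.14, 3.14, 3.14].

INTERFACE

Orientations are given as a unit quaternion [w, x, y, z].
In Python, from rig import manip gives the robot as it stands.
- The arm moves only by the tool arm_command, never from a script. Its argument "commands" is a list of rows, each a list of 3 entries, a list of its own where there are three numbers: the finger opening in cm, from 0 to 8.54, then the shift along the world's x, y, z in cm, then the turn about the world's z in rad. A call has 1 to 12 rows; each row shifts and turns the commanded pose from where the row before left it; what a row does not reach is not made up. A row lasts 1/10 s, in which the tool goes at most 50 mm and 8.59 degrees, less where a joint would pass 70% of its speed; a pose out of reach is approached as far as the arm can. A call with a gripper value outside its range is refused whole. The fingers move at their own pace and stop on an object; "grip_force" is the grip in N (left out, the last holds). Time passes only in rows, so rows that do not move let the fingers close. It gives the time, the measured TCP pose, the force and the opening at its end, in the units of the state.
- manip.get_state(): the state, without advancing time (a new reading comes with each control period).
- manip.get_image(name): name is "scene" or "side" or "wrist"; returns a dict with "pixels" (420x560x3 uint8, red, green, blue), "range_z" (420x560 float32, m along the optical axis (not along the pixel's ray), 0 where there is no reading), "intrinsics" (3x3 intrinsics, pixels), "R" (3x3) and "t" (3): a world point X has camera coordinates R X + t. Camera axes: x right, y down, z forward; pixel columns grow to the right and rows downward; lengths in m; the calibration is good to about 2 mm. A picture is of the moment at which its call begins.
- manip.sign_off(): hands the job in, once; it reports no verdict.
The state is a dict: "clock": time; "qpos": joint angles; "qd": joint speeds; "effort": joint torques, N m; "position": TCP position; "ee_rot": TCP orientation; "contact_force": force on the tool from outside, world axes, zero at the start; "moment": the same for the moment, N m; "width": finger opening in m.
Only numpy, scipy, OpenCV 4.12 (cv2) and the standard library are available. Lean on these libraries where they do the work, as an engineer would, in place of code of your own. Each camera call takes 0.05 s, during which the arm holds its last target.

TASK

The cover of the small vacuum filter housing on the bench has been put back and its four crank nuts are only run on by hand. Tighten them one after another in cross order (any first nut, then the one diagonally opposite, then the other two), each clockwise by about half a turn until you feel it come home, so that the cover seats flat; stop as soon as a nut is home, do not over-tighten any, do not press on the cover, and leave the bottles and the swab pot beside it alone. Let go when all four are home.

Things in the scene. Friction and masses are not known exactly. Their poses are not given: they have to be found in the camera images.
- filter_housing: Square aluminium filter housing, 103 x 103 mm, fixed on a thin black mat. Origin: centre of its underside, z up, x and y along its sides; brass hose stubs to 62 mm from the centre at +x and -x, 24 mm up. Nuts at 35 mm from the centre in x and y: 1 at (+,+), 2 at (+,-), 3 at (-,-), 4 at (-,+), so 1-3 and 2-4 are opposite. Cranks point any way when home: only the torque tells.
- cover: Square steel cover plate 92 x 92 x 8 mm with a small amber window, pushed up by springs against the nuts, above a black gasket, between four lugs. Origin: centre of its underside, z up. It tilts (up to 0.08 rad) as nuts come down unevenly; seated it is level with its top 63 mm above the housing's underside, before that up to 6 mm higher. Not to be pressed on.
- nut_1_axis (a point): Axis of nut 1 at the top of its hub, in the (+,+) corner of the housing's frame; 17 mm above the cover's top when tight. z up, x the way its crank points when not wound up. Clockwise from above tightens: the nut sinks 10 mm a turn and starts 2.4 to 3.6 rad short of home, each nut a different amount.
- nut_2_axis (a point): Axis of nut 2 at the top of its hub, in the (+,-) corner; 17 mm above the cover's top when tight. z up, x the way its crank points when not wound up. Clockwise from above tightens: the nut sinks 10 mm a turn and starts 2.4 to 3.6 rad short of home, each nut a different amount.
- nut_3_axis (a point): Axis of nut 3 at the top of its hub, in the (-,-) corner, opposite nut 1; 17 mm above the cover's top when tight. z up, x the way its crank points when not wound up. Clockwise from above tightens: the nut sinks 10 mm a turn and starts 2.4 to 3.6 rad short of home, each nut a different amount.
- nut_4_axis (a point): Axis of nut 4 at the top of its hub, in the (-,+) corner, opposite nut 2; 17 mm above the cover's top when tight. z up, x the way its crank points when not wound up. Clockwise from above tightens: the nut sinks 10 mm a turn and starts 2.4 to 3.6 rad short of home, each nut a different amount.
- nut_1_knob (a point): Grip point of nut 1's crank handle: an upright black knob 11 mm thick, 33 mm tall, that spins freely at the end of a flat steel crank arm, 20 mm from the nut's axis; this point on its centre line 10 mm below its top and 23 mm above the crank arm. Move it round the nut's axis in a circle of 20 mm radius, sinking with the nut; z up, x and y mean nothing.
- nut_2_knob (a point): Grip point of nut 2's crank handle: an upright black knob 11 mm thick, 33 mm tall, that spins freely at the end of a flat steel crank arm, 20 mm from the nut's axis; this point on its centre line 10 mm below its top and 23 mm above the crank arm. Move it round the nut's axis in a circle of 20 mm radius, sinking with the nut; z up, x and y mean nothing.
- nut_3_knob (a point): Grip point of nut 3's crank handle: an upright black knob 11 mm thick, 33 mm tall, that spins freely at the end of a flat steel crank arm, 20 mm from the nut's axis; this point on its centre line 10 mm below its top and 23 mm above the crank arm. Move it round the nut's axis in a circle of 20 mm radius, sinking with the nut; z up, x and y mean nothing.
- nut_4_knob (a point): Grip point of nut 4's crank handle: an upright black knob 11 mm thick, 33 mm tall, that spins freely at the end of a flat steel crank arm, 20 mm from the nut's axis; this point on its centre line 10 mm below its top and 23 mm above the crank arm. Move it round the nut's axis in a circle of 20 mm radius, sinking with the nut; z up, x and y mean nothing.
- nut_1_windup (a joint): Torque indicator of nut 1: wind-up (rad) of its crank against the torsion spring in the hub, 1.0 N m per rad; 0 at rest, positive when turned clockwise. A running nut shows 0.07 or less; it climbs steadily with further turning once the nut is home and its thread stops. Above 0.24 (0.24 N m, 12 N at the handle) is over-tightening. The crank springs back when let go, the nut stays.
- nut_2_windup (a joint): Torque indicator of nut 2: wind-up (rad) of its crank against the torsion spring in the hub, 1.0 N m per rad; 0 at rest, positive when turned clockwise. A running nut shows 0.07 or less; it climbs steadily with further turning once the nut is home and its thread stops. Above 0.24 (0.24 N m, 12 N at the handle) is over-tightening. The crank springs back when let go, the nut stays.
- nut_3_windup (a joint): Torque indicator of nut 3: wind-up (rad) of its crank against the torsion spring in the hub, 1.0 N m per rad; 0 at rest, positive when turned clockwise. A running nut shows 0.07 or less; it climbs steadily with further turning once the nut is home and its thread stops. Above 0.24 (0.24 N m, 12 N at the handle) is over-tightening. The crank springs back when let go, the nut stays.
- nut_4_windup (a joint): Torque indicator of nut 4: wind-up (rad) of its crank against the torsion spring in the hub, 1.0 N m per rad; 0 at rest, positive when turned clockwise. A running nut shows 0.07 or less; it climbs steadily with further turning once the nut is home and its thread stops. Above 0.24 (0.24 N m, 12 N at the handle) is over-tightening. The crank springs back when let go, the nut stays.
- drop_bottle: Brown dropper bottle, 32 mm across, 76 mm tall, loose, upright; origin at the centre of its underside. Bystander.
- swab_pot: Clear pot with white swabs, 34 mm across, 92 mm tall, loose, upright; origin at the centre of its underside. Bystander.
- primer_bottle: Brown bottle with a black screw cap, 37 mm across, 64 mm tall, loose, upright; origin at the centre of its underside. Bystander.

How it is judged:
On the way, in this order (a step that is already met when the one before it is completed fails the run):
1. a first nut is home (z of any of nut_1_axis, nut_2_axis, nut_3_axis, nut_4_axis in the frame of filter_housing below 0.0806 m), for 0.1 s.
2. the nut diagonally opposite is home too, before either of the other two (((z of each of nut_1_axis, nut_3_axis in the frame of filter_housing below 0.0806 m and not (z of nut_2_axis in the frame of filter_housing below 0.0806 m) and not (z of nut_4_axis in the frame of filter_housing below 0.0806 m)) or (z of each of nut_2_axis, nut_4_axis in the frame of filter_housing below 0.0806 m and not (z of nut_1_axis in the frame of filter_housing below 0.0806 m) and not (z of nut_3_axis in the frame of filter_housing below 0.0806 m)))), for 0.1 s.
At the end, for the whole second after the job is handed in: All four nuts are home (each hub's top less than 80.6 mm above the housing's underside, that is within 0.3 mm or about 0.19 rad of the stop), the cover is level within 0.012 rad, no crank is still wound up by more than 0.06 rad, and the two bottles and the pot stand upright (z of each of nut_1_axis, nut_2_axis, nut_3_axis, nut_4_axis in the frame of filter_housing below 0.0806 m and angle between cover's own z axis and vertical below 0.012 rad and value of joint each of nut_1_windup, nut_2_windup, nut_3_windup, nut_4_windup below 0.06 rad and angle between each of drop_bottle, swab_pot, primer_bottle's own z axis and vertical below 0.2 rad); the robot touches nothing.
It fails at once if a nut is over-tightened (wound up by more than 0.24 rad, that is 0.24 N m) (value of joint any of nut_1_windup, nut_2_windup, nut_3_windup, nut_4_windup above 0.24 rad).
It fails at once if the robot presses on the cover with more than 15 N (contact force between any of the arm, the fingers and cover above 15 N).
It fails at once if a bottle or the swab pot is pushed more than 25 mm or tipped (distance of any of drop_bottle, swab_pot, primer_bottle from where it was at the start of the episode above 0.025 m or angle between any of drop_bottle, swab_pot, primer_bottle's own z axis and vertical above 0.3 rad).
It also fails if it takes over 72 s, if anything falls off the work surface, if the arm or the gripper's body presses on something with over 40 N, if the wrist force passes 120 N, or if a joint passes its speed limit or range.

## Working session

There is one attempt and no reset: what is moved stays moved. The work goes in short steps, Python scripts to look and compute and a tool call to move; the robot and the scene stay as the last step left them, time stands still between calls to the robot, and variables do not carry over. Pictures are saved under pics/ and viewed, and the job is handed in when it is done.

Besides the shell and the picture viewer there is one more tool, called after "Emit:" as a command line: name --argument value ..., lists and objects as JSON in quotes. arm_command: Moves the arm, as the interface text tells. Its arguments: {"type":"object","properties":{"commands":{"type":"array"},"grip_force":{"type":"number"}},"required":["commands"]}

```bash
ls; mkdir -p pics
python3 - <<'E'
from rig import manip
import cv2,numpy as np
s=manip.get_state();print(s)
for n in ["scene","side","wrist"]:
    im=manip.get_image(n);np.savez(f"/tmp/{n}0.npz",**im)
    cv2.imwrite(f"pics/{n}0.png",im["pixels"][:,:,::-1])
    print(n,im["intrinsics"].tolist(),im["R"].round(4).tolist(),im["t"].round(4).tolist())
print([a for a in dir(manip) if a[0]!='_'])
E
```

```text
pics
{'clock': 0.0, 'qpos': array([-1.20997673e-01,  2.76569905e-01,  1.50617258e+00,  2.48396377e-05,
        1.36070347e+00, -1.20997077e-01]), 'qd': array([-0.00183204, -0.00121206,  0.00016249, -0.0022456 ,  0.00093579,
        0.0006352 ]), 'effort': array([ 6.20495921e-04, -4.16768074e+01, -2.45808578e+01, -1.52056768e-04,
        1.11346930e-02,  1.69860516e-05]), 'position': array([5.74479940e-01, 6.76878242e-05, 2.47438284e-01]), 'ee_rot': array([ 7.07194091e-01, -7.07018864e-01,  6.51462991e-04,  6.47361925e-04]), 'contact_force': array([0.55360347, 0.24477646, 0.27282125]), 'moment': array([ 2.06950674e-02, -1.82839371e-02,  5.68169080e-05]), 'width': 0.08549899685344098}
scene [[518.7283143428006, 0.0, 277.9899227212397], [0.0, 518.7283143428006, 208.1460486840218], [0.0, 0.0, 1.0]] [[0.1146, -0.9934, 0.007], [-0.8517, -0.1019, -0.514], [0.5113, 0.0529, -0.8577]] [-0.1075, 0.4648, 0.667]
side [[482.45197123105964, 0.0, 282.7328290657321], [0.0, 482.45197123105964, 208.83429696996643], [0.0, 0.0, 1.0]] [[-0.8824, -0.4704, 0.0136], [-0.3875, 0.71, -0.588], [0.2669, -0.5241, -0.8088]] [0.4131, 0.2688, 0.7556]
wrist [[299.51846174408445, 0.0, 283.0305035781911], [0.0, 299.51846174408445, 209.7964530976805], [0.0, 0.0, 1.0]] [[1.0, -0.0003, -0.0012], [0.0, -0.9564, 0.2922], [-0.0012, -0.2922, -0.9564]] [-0.5739, -0.0375, 0.3791]
['MotionError', 'finger_overhang', 'get_image', 'get_state', 'sign_off']
```

View pics/scene0.png

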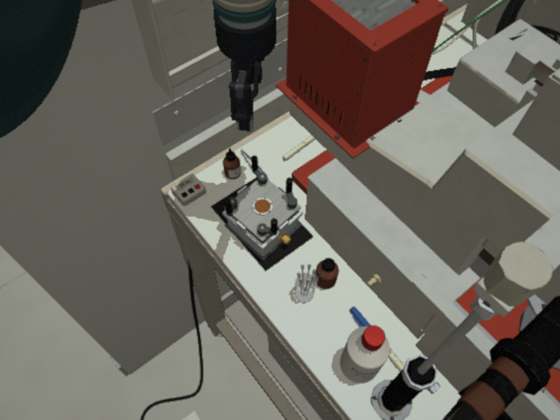

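View pics/side0.png

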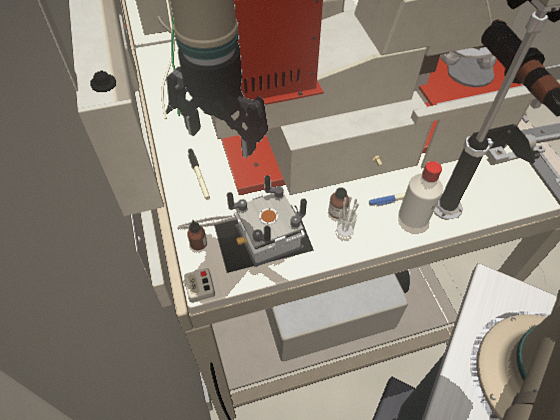

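View pics/wrist0.png

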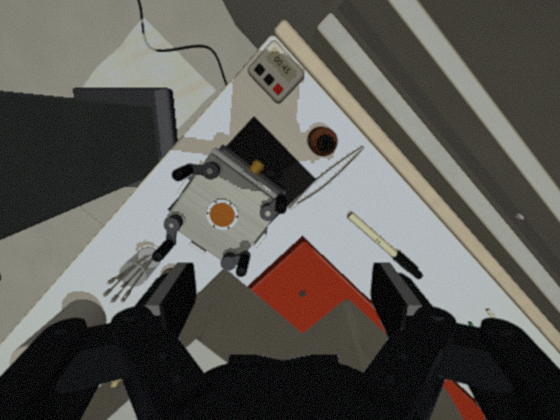

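```bash
cat > h.py <<'E'
import numpy as np,cv2
from rig import manip
def snap(n,tag):
    im=manip.get_image(n);np.savez(f"/tmp/{n}{tag}.npz",**im);return im
def load(n,tag): return dict(np.load(f"/tmp/{n}{tag}.npz"))
def crop(im,x0,y0,x1,y1,k,fn):
    c=cv2.resize(im["pixels"][y0:y1,x0:x1,::-1],None,fx=k,fy=k,interpolation=cv2.INTER_CUBIC)
    for x in range((x0//10+1)*10,x1,10): 
        cv2.line(c,((x-x0)*k,0),((x-x0)*k,6 if x%50 else 14),(0,255,0),1)
        if x%20==0: cv2.putText(c,str(x),((x-x0)*k-10,24),0,.4,(0,255,0),1)
    for y in range((y0//10+1)*10,y1,10):
        cv2.line(c,(0,(y-y0)*k),(6,(y-y0)*k),(0,255,0),1)
        if y%20==0: cv2.putText(c,str(y),(8,(y-y0)*k+4),0,.4,(0,255,0),1)
    cv2.imwrite(fn,c)
def cloud(im):
    z=im["range_z"];K=im["intrinsics"];v,u=np.mgrid[:z.shape[0],:z.shape[1]]
    P=np.stack([(u-K[0,2])/K[0,0]*z,(v-K[1,2])/K[1,1]*z,z],-1)
    W=(P-im["t"])@im["R"]; W[z==0]=np.nan; return W
def at_z(im,u,v,h):
    K=im["intrinsics"];d=im["R"].T@np.array([(u-K[0,2])/K[0,0],(v-K[1,2])/K[1,1],1]);c=-im["R"].T@im["t"]
    return c+d*(h-c[2])/d[2]
def proj(im,X):
    p=im["R"]@np.asarray(X)+im["t"];K=im["intrinsics"];return (K@(p/p[2]))[:2]
E
python3 - <<'E'
from h import *
w=load("wrist",0);crop(w,150,110,330,290,4,"pics/w0c.png")
s=load("scene",0);crop(s,190,130,350,290,4,"pics/s0c.png")
s2=load("side",0);crop(s2,170,160,370,300,4,"pics/d0c.png")
W=cloud(w)
for p in [(222,215),(200,200),(245,240),(180,173),(210,171),(165,250),(235,262),(173,224),(267,212),(281,204),(243,270),(322,140),(260,160),(340,300)]: print(p,W[p[1],p[0]].round(4))
E
```

```text
(222, 215) [ 0.509  -0.0237  0.0696]
(200, 200) [ 0.4867 -0.0074  0.0688]
(245, 240) [ 0.5324 -0.0525  0.0695]
(180, 173) [0.4865 0.0303 0.1203]
(210, 171) [0.504  0.0264 0.0873]
(165, 250) [ 0.461  -0.0459  0.1099]
(235, 262) [ 0.5234 -0.0701  0.0872]
(173, 224) [ 0.4621 -0.028   0.0859]
(267, 212) [ 0.558  -0.0149  0.087 ]
(281, 204) [0.5723 0.0026 0.1194]
(243, 270) [ 0.5364 -0.0616  0.1202]
(322, 140) [0.614  0.0534 0.058 ]
(260, 160) [5.454e-01 2.530e-02 3.000e-04]
(340, 300) [ 0.6449 -0.1418  0.0487]
```

View pics/w0c.png

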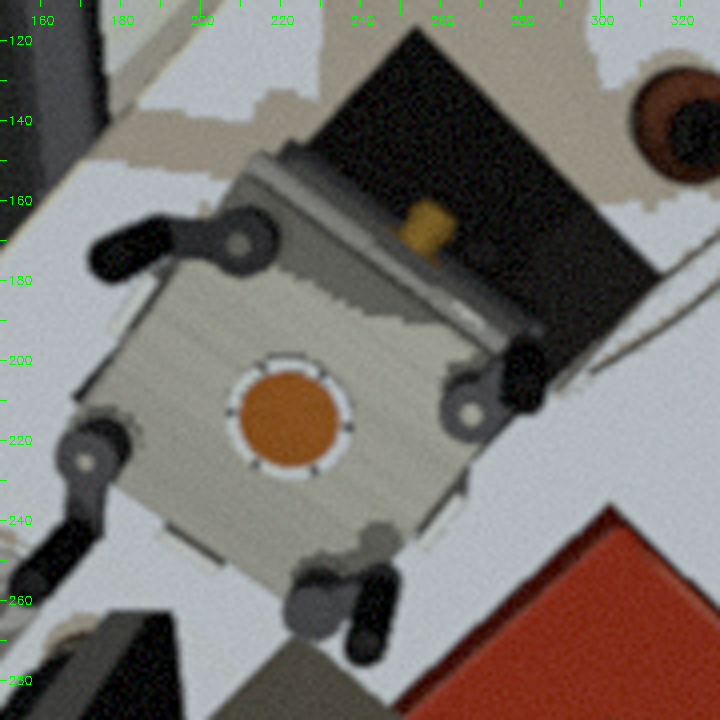

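View pics/s0c.png

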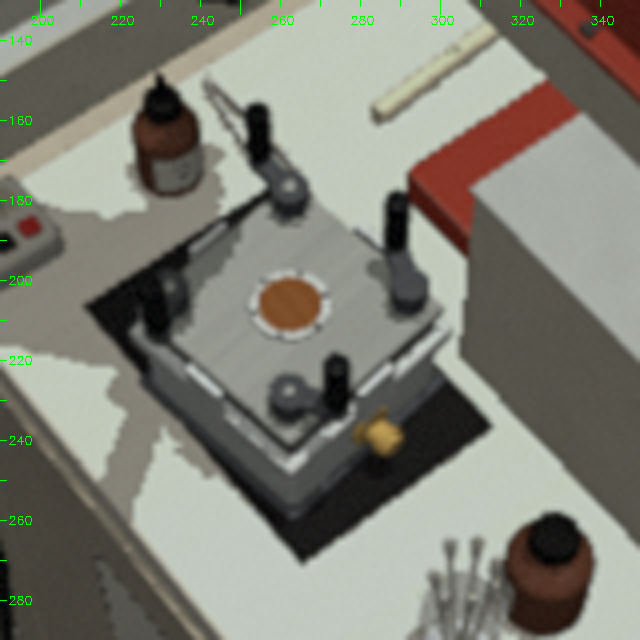

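View pics/d0c.png

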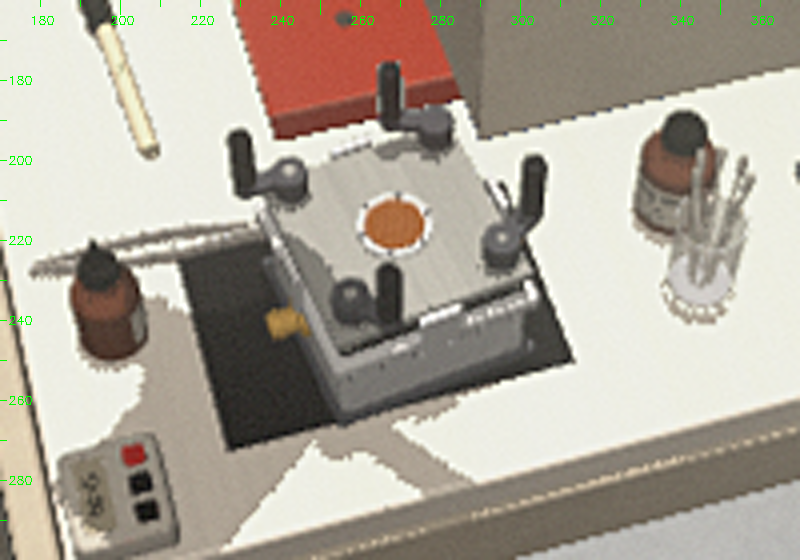

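```bash
cat > fit.py <<'E'
from h import *
from scipy.optimize import least_squares
hub={"wrist":[(209.5,170.5),(171,225),(228,261.5),(267.5,213)],
"scene":[(233,199),(262,226),(291.5,199.5),(262.5,175.5)],
"side":[(258,233),(296,220),(278,191),(241.5,204)]}
ims={n:load(n,0) for n in hub}
# order A,B,C,D in image; scene: which?
for n in ims:
    print(n,[at_z(ims[n],*p,0.087)[:2].round(4).tolist() for p in hub[n]])
    for p in hub[n]:
        W=cloud(ims[n])[int(p[1])-1:int(p[1])+2,int(p[0])-1:int(p[0])+2].reshape(-1,3);print("   ",np.nanmedian(W,0).round(4))
E
python3 fit.py
```

```text
wrist [[0.5035, 0.0268], [0.4604, -0.0287], [0.516, -0.0696], [0.5585, -0.016]]
    [0.503  0.0273 0.0868]
    [ 0.46   -0.029   0.0862]
    [ 0.5161 -0.0689  0.0872]
    [ 0.558  -0.0163  0.0868]
scene [[0.5078, 0.0255], [0.4631, -0.0284], [0.5183, -0.0702], [0.56, -0.0166]]
    [0.5078 0.0256 0.0873]
    [ 0.4628 -0.0286  0.0866]
    [ 0.5189 -0.0692  0.0881]
    [ 0.562  -0.0155  0.0857]
side [[0.503, 0.025], [0.4593, -0.029], [0.5161, -0.0695], [0.5582, -0.0137]]
    [0.5029 0.0248 0.0872]
    [ 0.4587 -0.0286  0.0872]
    [ 0.5158 -0.0689  0.0879]
    [ 0.5587 -0.0126  0.0872]
```

```bash
cat >> fit.py <<'E'
D=np.array([[at_z(ims[n],*p,0.087)[:2] for p in hub[n]] for n in hub])
m=D.mean(0); c=m.mean(0)
loc=35*1e-3*np.array([[1,1],[1,-1],[-1,-1],[-1,1]])  # fill A,B,C,D cyclic
def f(q):
    R=np.array([[np.cos(q[2]),-np.sin(q[2])],[np.sin(q[2]),np.cos(q[2])]])
    return (q[:2]+loc[[0,3,2,1]]@R.T)  # A,B,C,D is counterclockwise
r=least_squares(lambda q:(f(q)-m).ravel(),[*c,0.9]);print(r.x,r.fun.round(4));ax=f(r.x);print("axes",ax.round(4).tolist())
for n in hub:
    r1=least_squares(lambda q:(f(q)-D[list(hub).index(n)]).ravel(),r.x);print(n,r1.x.round(4),np.abs(r1.fun).max())
for n in ims:
    W=cloud(ims[n]).reshape(-1,3);print(n,"cam",(-ims[n]["R"].T@ims[n]["t"]).round(3))
    for i,a in enumerate(ax):
        d=np.hypot(*(W[:,:2]-a).T);k=(W[:,2]>.095)&(W[:,2]<.13)&(d<.034)
        P=W[k];zt=np.percentile(P[:,2],97);T=P[P[:,2]>.113] if n=="wrist" else P
        v=P[:,:2].mean(0)-a
        print(n,"ABCD"[i],k.sum(),"ztop",zt.round(4),"mean",P.mean(0).round(4),"top",P[P[:,2]>zt-.003].mean(0).round(4),"ang",np.arctan2(v[1],v[0]).round(2),"r",np.hypot(*v).round(4))
E
python3 fit.py
```

```text
wrist [[0.5035, 0.0268], [0.4604, -0.0287], [0.516, -0.0696], [0.5585, -0.016]]
    [0.503  0.0273 0.0868]
    [ 0.46   -0.029   0.0862]
    [ 0.5161 -0.0689  0.0872]
    [ 0.558  -0.0163  0.0868]
scene [[0.5078, 0.0255], [0.4631, -0.0284], [0.5183, -0.0702], [0.56, -0.0166]]
    [0.5078 0.0256 0.0873]
    [ 0.4628 -0.0286  0.0866]
    [ 0.5189 -0.0692  0.0881]
    [ 0.562  -0.0155  0.0857]
side [[0.503, 0.025], [0.4593, -0.029], [0.5161, -0.0695], [0.5582, -0.0137]]
    [0.5029 0.0248 0.0872]
    [ 0.4587 -0.0286  0.0872]
    [ 0.5158 -0.0689  0.0879]
    [ 0.5587 -0.0126  0.0872]
[ 0.51035754 -0.02202619  0.91574432] [-0.0008  0.0013  0.0003  0.0003 -0.     -0.0013  0.0005 -0.0002]
axes [[0.5039, 0.0271], [0.4613, -0.0285], [0.5168, -0.0711], [0.5594, -0.0156]]
wrist [ 0.5096 -0.0219  0.9149] 0.0013747241740468819
scene [ 0.5123 -0.0224  0.9011] 0.0014432415271139476
side [ 0.5091 -0.0218  0.9311] 0.0022056343672440214
wrist cam [0.574 0.075 0.373]
wrist A 228 ztop 0.12 mean [0.4854 0.0294 0.1131] top [0.484  0.0286 0.1189] ang 3.02 r 0.0187
wrist B 250 ztop 0.1201 mean [ 0.4584 -0
[... 458 characters left out ...]
 top [ 0.4551 -0.0476  0.1203] ang -1.97 r 0.0206
scene C 128 ztop 0.128 mean [ 0.5206 -0.0745  0.1124] top [ 0.501  -0.0963  0.128 ] ang -0.73 r 0.0051
scene D 77 ztop 0.1211 mean [ 0.5687 -0.0011  0.1108] top [ 5.704e-01 -1.000e-04  1.199e-01] ang 1.0 r 0.0172
side cam [0.267 0.399 0.764]
side A 84 ztop 0.1213 mean [0.4832 0.0295 0.1115] top [0.4846 0.0278 0.1201] ang 3.03 r 0.0208
side B 79 ztop 0.1222 mean [ 0.4567 -0.0469  0.1124] top [ 0.4577 -0.0489  0.1208] ang -1.81 r 0.019
side C 172 ztop 0.1269 mean [ 0.5202 -0.0808  0.1116] top [ 0.5094 -0.0943  0.1263] ang -1.23 r 0.0103
side D 76 ztop 0.1207 mean [ 5.721e-01 -4.000e-04  1.111e-01] top [ 0.5734 -0.0025  0.1196] ang 0.88 r 0.0197
```

Run:
```python
from h import *
x0,x1,y0,y1=.38,.70,-.20,.12; r=.001
H=np.zeros((int((y1-y0)/r),int((x1-x0)/r)))
for n in ["scene","side"]:
    W=cloud(load(n,0)).reshape(-1,3)
    for X in W:
        if np.isfinite(X[0]) and x0<X[0]<x1 and y0<X[1]<y1 and X[2]<.26:
            i=int((y1-X[1])/r);j=int((X[0]-x0)/r)
            if 0<=i<H.shape[0] and 0<=j<H.shape[1]: H[i-1:i+2,j-1:j+2]=np.maximum(H[i-1:i+2,j-1:j+2],X[2])
img=cv2.applyColorMap(np.clip(H/.2*255,0,255).astype(np.uint8),cv2.COLORMAP_JET);img[H<=.0]=0
img=cv2.resize(img,None,fx=1.8,fy=1.8)
k=1.8/r
for a in [[0.5039, 0.0271], [0.4613, -0.0285], [0.5168, -0.0711], [0.5594, -0.0156]]:
    cv2.circle(img,(int((a[0]-x0)*k),int((y1-a[1])*k)),int(.02*k),(255,255,255),1)
for t in np.arange(.4,.7,.05): cv2.putText(img,f"{t:.2f}",(int((t-x0)*k),12),0,.4,(255,255,255),1)
for t in np.arange(-.2,.12,.05): cv2.putText(img,f"{t:.2f}",(0,int((y1-t)*k)),0,.4,(255,255,255),1)
cv2.imwrite("pics/hm.png",img)
def h(x,y): return H[int((y1-y)/r),int((x-x0)/r)].round(3)
for y in np.arange(-.08,-.16,-.01): print(round(y,3),[h(x,y) for x in np.arange(.46,.66,.01)])
```

```text
-0.08 [np.float64(0.001), np.float64(0.003), np.float64(0.004), np.float64(0.004), np.float64(0.001), np.float64(0.072), np.float64(0.089), np.float64(0.0), np.float64(0.0), np.float64(0.0), np.float64(0.0), np.float64(0.002), np.float64(0.052), np.float64(0.214), np.float64(0.052), np.float64(0.05), np.float64(0.048), np.float64(0.0), np.float64(0.002), np.float64(0.193)]
-0.09 [np.float64(0.003), np.float64(0.004), np.float64(0.003), np.float64(0.0), np.float64(0.002), np.float64(0.0), np.float64(0.003), np.float64(0.0), np.float64(0.004), np.float64(0.0), np.float64(0.0), np.float64(0.052), np.float64(0.213), np.float64(0.052), np.float64(0.051), np.float64(0.051), np.float64(0.051), np.float64(0.048), np.float64(0.001), np.float64(0.0)]
-0.1 [np.float64(0.001), np.float64(0.001), np.float64(0.004), np.float64(0.004), np.float64(0.177), np.float64(0.178), np.float64(0.002), np.float64(0.0), np.float64(0.0), np.float64(0.0), np.float64(0.0), np.float64(0.213), np.float64(0.052), np.float64(0.05), np.float64(0.052), np.float64(0.05), np.float64(0.051), np.float64(0.051), np.float64(
[... 1238 characters left out ...]
, np.float64(0.178), np.float64(0.177), np.float64(0.176), np.float64(0.178), np.float64(0.228), np.float64(0.178), np.float64(0.164), np.float64(0.051), np.float64(0.052), np.float64(0.051), np.float64(0.052), np.float64(0.0), np.float64(0.052), np.float64(0.05), np.float64(0.049), np.float64(0.052), np.float64(0.052)]
-0.15 [np.float64(0.177), np.float64(0.178), np.float64(0.179), np.float64(0.177), np.float64(0.178), np.float64(0.178), np.float64(0.214), np.float64(0.177), np.float64(0.003), np.float64(0.0), np.float64(0.156), np.float64(0.051), np.float64(0.051), np.float64(0.051), np.float64(0.052), np.float64(0.052), np.float64(0.049), np.float64(0.0), np.float64(0.0), np.float64(0.0)]
```

View pics/hm.png

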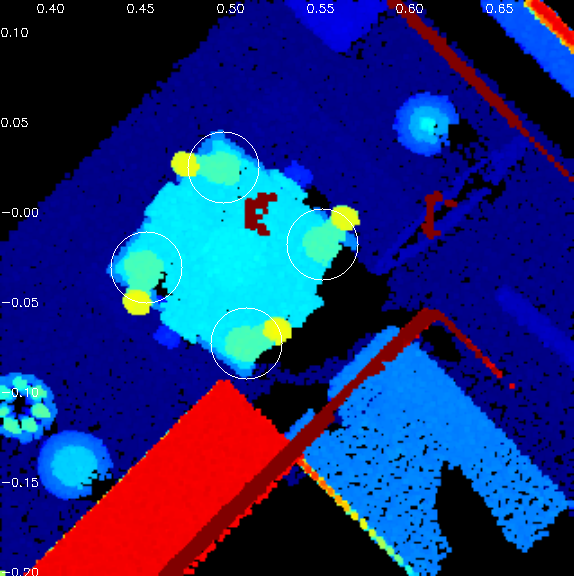

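Run:
```python
from h import *
for n in ["scene","side","wrist"]:
    im=load(n,0);W=cloud(im)
    for a,b in [((.58,-.10),(.61,-.06)),((.48,-.19),(.53,-.14))]:
        k=(W[...,0]>a[0])&(W[...,0]<b[0])&(W[...,1]>a[1])&(W[...,1]<b[1])&(W[...,2]>.1)
        v,u=np.nonzero(k)
        if len(v): print(n,a,len(v),u.min(),u.max(),v.min(),v.max(),"z",W[k][:,2].min(),W[k][:,2].max())
for n,pts in [("scene",[(300,110),(340,140),(410,180),(320,185),(345,60),(355,150)]),("side",[(275,80),(290,100),(255,160),(350,130),(350,180),(310,120)]),("wrist",[(300,260),(230,300),(320,320),(350,350),(400,310)])]:
    W=cloud(load(n,0))
    for p in pts: print(n,p,W[p[1],p[0]].round(3))
```

```text
scene (0.58, -0.1) 440 293 312 0 134 z 0.18119404581397408 0.4218056752110303
scene (0.48, -0.19) 6204 339 409 27 197 z 0.17319396291274436 0.4369026657941849
side (0.58, -0.1) 139 226 246 110 136 z 0.18282734401293577 0.2380854300935471
side (0.48, -0.19) 2575 291 332 0 137 z 0.17336996882290492 0.416945790827306
wrist (0.58, -0.1) 1433 291 344 310 363 z 0.17978631847385307 0.23209383760429803
scene (300, 110) [ 0.556 -0.073  0.263]
scene (340, 140) [ 0.508 -0.131  0.265]
scene (410, 180) [ 0.448 -0.221  0.274]
scene (320, 185) [ 0.493 -0.112  0.176]
scene (345, 60) [ 0.521 -0.122  0.393]
scene (355, 150) [ 0.492 -0.151  0.268]
side (275, 80) [ 0.54  -0.102  0.3  ]
side (290, 100) [ 0.533 -0.14   0.236]
side (255, 160) [ 0.608 -0.144  0.048]
side (350, 130) [ 0.438 -0.183  0.177]
side (350, 180) [ 0.42  -0.18   0.057]
side (310, 120) [ 0.509 -0.171  0.177]
wrist (300, 260) [ 0.594 -0.087  0.049]
wrist (230, 300) [ 0.518 -0.108  0.1  ]
wrist (320, 320) [ 0.602 -0.07   0.182]
wrist (350, 350) [ 0.614 -0.057  0.227]
wrist (400, 310) [0.617 0.008 0.279]
```

```bash
cat > layers.py <<'E'
from h import *
x0,x1,y0,y1=.38,.70,-.22,.10; k=800
out=[]
cols={"scene":(0,0,255),"side":(0,255,0),"wrist":(255,128,0)}
for lo,hi in [(.03,.1),(.1,.17),(.17,.21),(.21,.26),(.26,.34),(.34,.5)]:
    img=np.zeros((int((y1-y0)*k),int((x1-x0)*k),3),np.uint8)
    for n in cols:
        W=cloud(load(n,0)).reshape(-1,3)
        W=W[(W[:,0]>x0)&(W[:,0]<x1)&(W[:,1]>y0)&(W[:,1]<y1)&(W[:,2]>lo)&(W[:,2]<hi)]
        for X in W: cv2.circle(img,(int((X[0]-x0)*k),int((y1-X[1])*k)),1,cols[n],-1)
    for a in [[0.5039, 0.0271], [0.4613, -0.0285], [0.5168, -0.0711], [0.5594, -0.0156]]:
        cv2.circle(img,(int((a[0]-x0)*k),int((y1-a[1])*k)),int(.02*k),(255,255,255),1)
    for t in np.arange(.4,.7,.05): cv2.putText(img,f"{t:.2f}",(int((t-x0)*k)-12,250),0,.35,(255,255,255),1);cv2.line(img,(int((t-x0)*k),0),(int((t-x0)*k),255),(60,60,60),1)
    for t in np.arange(-.2,.1,.05): cv2.putText(img,f"{t:.2f}",(0,int((y1-t)*k)),0,.35,(255,255,255),1);cv2.line(img,(0,int((y1-t)*k)),(255,int((y1-t)*k)),(60,60,60),1)
    cv2.putText(img,f"{lo}-{hi}",(150,12),0,.4,(0,255,255),1);out.append(img)
cv2.imwrite("pics/lay.png",np.vstack([np.hstack(out[:3]),np.hstack(out[3:])]))
E
python3 layers.py
```

```text
(no output)
```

View pics/lay.png

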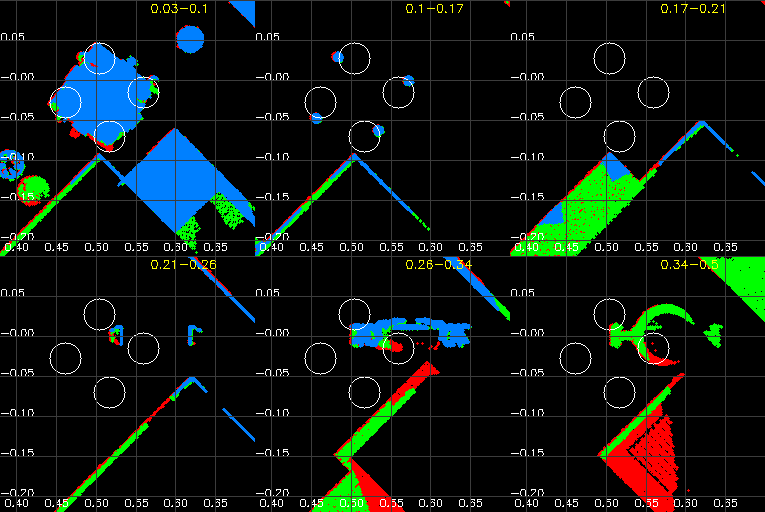

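Run:
```python
from h import *
hubC={"wrist":(.516,-.0696),"scene":(.5183,-.0702),"side":(.5161,-.0695)}
for n in hubC:
    W=cloud(load(n,0));m=np.isfinite(W[...,0])
    P=W[m];x,y,z=P.T
    top=(abs(z-.1775)<.004)&(x>.38)&(x<.60)&(y<-.085)&(y>-.25)
    T=P[top][:,:2]; print(n,"top pts",top.sum())
    if top.sum()>50:
        u=T@np.array([1,1])/2**.5; v=T@np.array([1,-1])/2**.5
        c=np.array(hubC[n]);print("  max u rel C (x+y)/√2",(np.percentile(u,99.5)-c.sum()/2**.5).round(4)," min v rel C",(np.percentile(v,.5)-(c[0]-c[1])/2**.5).round(4))
        r=cv2.minAreaRect(T.astype(np.float32)*1000);print("  rect",r, "max y pt",T[T[:,1].argmax()])
    f=(z>.10)&(z<.165)&(x>.38)&(x<.62)&(y<-.088)&(y>-.25)
    F=P[f]
    if len(F)>20:
        for name,s in [("left",F[F[:,0]<.50]),("right",F[F[:,0]>.508])]:
            if len(s)>20:
                l=cv2.fitLine(s[:,:2].astype(np.float32),cv2.DIST_HUBER,0,.0005,.0005).ravel()
                nrm=np.array([-l[1],l[0]]);d=nrm@(np.array(hubC[n])-l[2:]);print("  ",name,len(s),l.round(4),"dist C",d.round(4),"x ext",s[:,0].min().round(3),s[:,0].max().round(3))
s=load("side",0);crop(s,230,110,350,230,6,"pics/d0d.png")
s=load("scene",0);crop(s,250,100,370,220,6,"pics/s0d.png")
```

```text
wrist top pts 1021
  max u rel C (x+y)/√2 0.0265  min v rel C 0.0079
  rect ((496.147705078125, -122.33502960205078), (193.2830810546875, 42.796836853027344), 30.465911865234375) max y pt [ 0.58638141 -0.08512521]
   left 1115 [ 0.7075  0.7067  0.4354 -0.1631] dist C 0.0092 x ext 0.38 0.5
   right 2695 [ 0.7079 -0.7064  0.5324 -0.1224] dist C 0.0258 x ext 0.508 0.576
scene top pts 4421
  max u rel C (x+y)/√2 -0.0255  min v rel C 0.0049
  rect ((462.53228759765625, -173.03663635253906), (223.50779724121094, 58.39533996582031), 45.03826141357422) max y pt [ 0.50609329 -0.0920058 ]
   left 2037 [ 0.7069  0.7073  0.4274 -0.1699] dist C 0.0062 x ext 0.38 0.5
side top pts 2668
  max u rel C (x+y)/√2 -0.024  min v rel C 0.0091
  rect ((460.5752868652344, -178.70863342285156), (212.643310546875, 62.65675354003906), 45.507598876953125) max y pt [ 0.50559128 -0.09430886]
   left 2188 [ 0.7068  0.7074  0.4372 -0.1642] dist C 0.0111 x ext 0.38 0.5
   right 420 [ 0.7076 -0.7066  0.5419 -0.1314] dist C 0.0256 x ext 0.508 0.597
```

View pics/d0d.png

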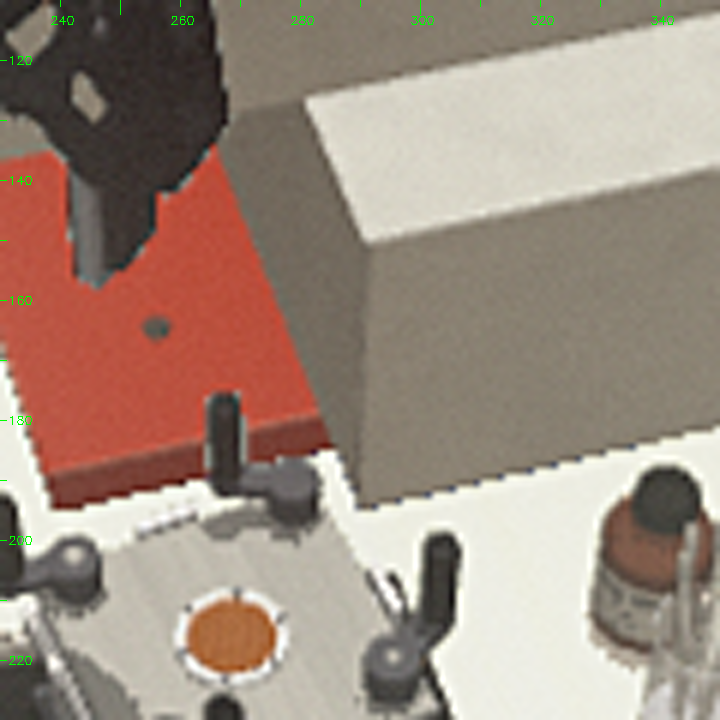

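View pics/s0d.png

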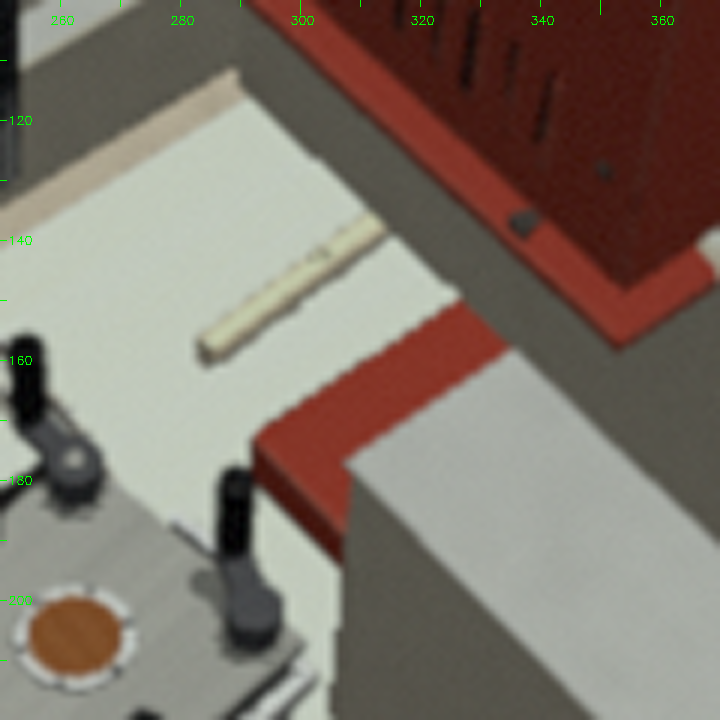

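Run:
```python
from h import *
for n in ["scene","side","wrist"]:
    W=cloud(load(n,0)).reshape(-1,3);W=W[np.isfinite(W[:,0])]
    u=W[:,0]+W[:,1];v=W[:,0]-W[:,1]
    print(n)
    for lo in np.arange(.17,.46,.015):
        for ulo,uhi in [(.3,.36),(.36,.42),(.42,.48),(.48,.54),(.54,.58)]:
            k=(W[:,2]>lo)&(W[:,2]<lo+.015)&(u>ulo)&(u<uhi)&(v>.59)&(v<.80)
            if k.sum()>8: print(f"  z{lo:.3f} u[{ulo},{uhi}] n{k.sum()} vmin {np.percentile(v[k],2):.3f} med {np.median(v[k]):.3f}",end=";")
        print()
```

```text
scene
  z0.170 u[0.3,0.36] n997 vmin 0.596 med 0.635;  z0.170 u[0.36,0.42] n846 vmin 0.596 med 0.634;  z0.170 u[0.42,0.48] n25 vmin 0.669 med 0.670;  z0.170 u[0.48,0.54] n27 vmin 0.669 med 0.671;  z0.170 u[0.54,0.58] n12 vmin 0.669 med 0.670;
  z0.185 u[0.3,0.36] n143 vmin 0.669 med 0.670;  z0.185 u[0.36,0.42] n142 vmin 0.668 med 0.670;  z0.185 u[0.42,0.48] n128 vmin 0.668 med 0.670;  z0.185 u[0.48,0.54] n118 vmin 0.669 med 0.670;  z0.185 u[0.54,0.58] n46 vmin 0.668 med 0.670;
  z0.200 u[0.3,0.36] n161 vmin 0.668 med 0.670;  z0.200 u[0.36,0.42] n136 vmin 0.669 med 0.670;  z0.200 u[0.42,0.48] n128 vmin 0.669 med 0.670;  z0.200 u[0.48,0.54] n118 vmin 0.668 med 0.670;  z0.200 u[0.54,0.58] n44 vmin 0.669 med 0.670;
  z0.215 u[0.3,0.36] n154 vmin 0.669 med 0.670;
  z0.230 u[0.3,0.36] n141 vmin 0.668 med 0.670;
  z0.245 u[0.3,0.36] n122 vmin 0.668 med 0.670;
  z0.260 u[0.3,0.36] n1516 vmin 0.630 med 0.713;  z0.260 u[0.36,0.42] n303 vmin 0.627 med 0.637;  z0.260 u[0.42,0.48] n294 vmin 0.628 med 0.637;  z0.260 u[0.48,0.54] n275 vmin 0.628 med 0.637;  z0.260 u[0.54,0.58] n100 vmin 0.628 med 0
[... 5817 characters left out ...]
in 0.643 med 0.646;
  z0.425 u[0.42,0.48] n43 vmin 0.643 med 0.646;  z0.425 u[0.48,0.54] n83 vmin 0.642 med 0.645;


wrist
  z0.170 u[0.36,0.42] n719 vmin 0.597 med 0.620;  z0.170 u[0.42,0.48] n36 vmin 0.671 med 0.672;  z0.170 u[0.48,0.54] n153 vmin 0.671 med 0.672;  z0.170 u[0.54,0.58] n253 vmin 0.671 med 0.689;
  z0.185 u[0.42,0.48] n34 vmin 0.670 med 0.671;  z0.185 u[0.48,0.54] n627 vmin 0.670 med 0.671;  z0.185 u[0.54,0.58] n677 vmin 0.670 med 0.674;
  z0.200 u[0.48,0.54] n331 vmin 0.670 med 0.671;  z0.200 u[0.54,0.58] n728 vmin 0.670 med 0.672;
  z0.215 u[0.48,0.54] n29 vmin 0.670 med 0.671;  z0.215 u[0.54,0.58] n820 vmin 0.670 med 0.673;
  z0.230 u[0.54,0.58] n451 vmin 0.670 med 0.672;
```

Run:
```python
from h import *
print(manip.finger_overhang)
for n in ["scene","side","wrist"]:
    W=cloud(load(n,0)).reshape(-1,3)
    k=(W[:,0]>.50)&(W[:,0]<.66)&(abs(W[:,1])<.03)&(W[:,2]>.15)&(W[:,2]<.36)
    P=W[k];print(n,len(P),"zmin",np.sort(P[:,2])[:5].round(4))
    for lo in np.arange(.225,.36,.01):
        Q=P[(P[:,2]>=lo)&(P[:,2]<lo+.01)]
        if len(Q)<3: continue
        for nm,q in [("L",Q[Q[:,0]<.575]),("R",Q[Q[:,0]>.575])]:
            if len(q)>2: print(f"  z{lo:.3f}{nm} n{len(q)} x {q[:,0].min():.4f} {q[:,0].max():.4f} y {q[:,1].min():.4f} {q[:,1].max():.4f}",end=";")
        print()
im=load("side",0);crop(im,150,60,290,170,5,"pics/d0e.png")
```

```text
0.017
scene 1756 zmin [0.2446 0.2447 0.245  0.2452 0.2462]
  z0.245L n38 x 0.5186 0.5271 y -0.0095 0.0119;  z0.245R n17 x 0.6158 0.6223 y -0.0094 -0.0052;
  z0.255L n71 x 0.5170 0.5305 y -0.0096 0.0123;  z0.255R n15 x 0.6161 0.6251 y -0.0096 -0.0070;
  z0.265L n48 x 0.5161 0.5314 y -0.0096 0.0082;
  z0.275L n3 x 0.5244 0.5319 y -0.0097 -0.0092;
  z0.285L n35 x 0.5004 0.5293 y -0.0112 0.0148;  z0.285R n4 x 0.6180 0.6183 y -0.0106 -0.0063;
  z0.295L n204 x 0.5000 0.5433 y -0.0155 0.0148;  z0.295R n7 x 0.6047 0.6100 y -0.0155 -0.0076;
  z0.305L n131 x 0.5009 0.5528 y -0.0157 0.0136;  z0.305R n3 x 0.5978 0.6062 y -0.0153 -0.0133;
  z0.315L n216 x 0.5014 0.5593 y -0.0178 0.0186;
  z0.325L n250 x 0.5020 0.5604 y -0.0184 0.0202;
  z0.335L n335 x 0.5035 0.5635 y -0.0181 0.0207;
  z0.345L n313 x 0.5052 0.5496 y -0.0113 0.0133;
  z0.355L n60 x 0.5360 0.5504 y -0.0248 0.0146;
side 3468 zmin [0.245  0.2452 0.2453 0.2453 0.2456]
  z0.245L n30 x 0.5208 0.5328 y -0.0040 0.0107;  z0.245R n63 x 0.6175 0.6313 y -0.0106 0.0109;
  z0.255L n69 x 0.5190 0.5338 y -0.0065 0.0119;  z0.255R n81 x 0.6176 0.632
[... 1262 characters left out ...]
-0.0110 0.0122;
  z0.265L n825 x 0.5180 0.5324 y -0.0113 0.0122;  z0.265R n840 x 0.6165 0.6313 y -0.0106 0.0124;
  z0.275L n679 x 0.5128 0.5324 y -0.0038 0.0131;  z0.275R n671 x 0.6164 0.6352 y -0.0036 0.0132;
  z0.285L n1893 x 0.5001 0.5371 y -0.0122 0.0148;  z0.285R n2000 x 0.6116 0.6493 y -0.0124 0.0148;
  z0.295L n5610 x 0.5003 0.5748 y -0.0127 0.0181;  z0.295R n5540 x 0.5751 0.6488 y -0.0128 0.0181;
  z0.305L n6602 x 0.5013 0.5748 y -0.0117 0.0189;  z0.305R n6415 x 0.5750 0.6480 y -0.0115 0.0187;
  z0.315L n5914 x 0.5049 0.5750 y 0.0014 0.0208;  z0.315R n5432 x 0.5750 0.6417 y 0.0014 0.0209;
  z0.325L n1602 x 0.5471 0.5666 y 0.0137 0.0215;  z0.325R n1596 x 0.5820 0.6013 y 0.0141 0.0215;
```

View pics/d0e.png

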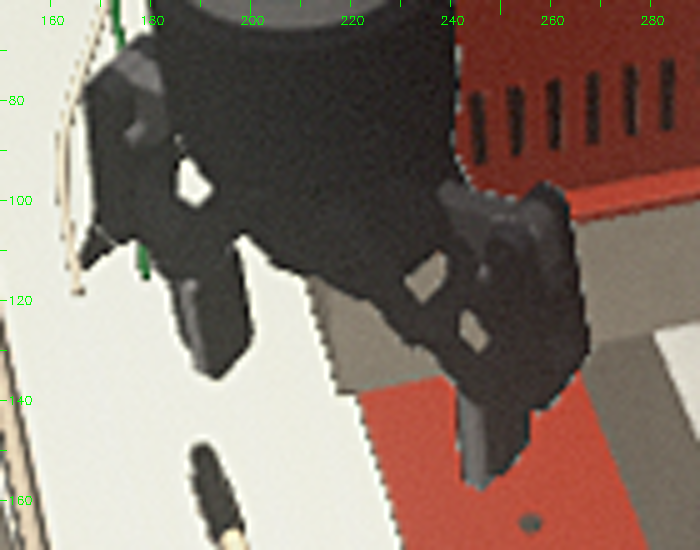

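Run:
```python
from h import *
Ws=[cloud(load(n,0)).reshape(-1,3) for n in ["scene","side","wrist"]]
W=np.vstack(Ws);W=W[np.isfinite(W[:,0])];W=W-[.5745,0,.2475]
k=(abs(W[:,0])<.09)&(W[:,1]>-.06)&(W[:,1]<.09)&(W[:,2]>-.01)&(W[:,2]<.25)&((W[:,0]-W[:,1])<.05)
P=W[k]
for lo in np.arange(-.01,.25,.01):
    Q=P[(P[:,2]>=lo)&(P[:,2]<lo+.01)]
    s=f"h{lo*1000:.0f}: "
    for a,b in [(0,.02),(.02,.04),(.04,.06),(.06,.09)]:
        q=Q[(abs(Q[:,0])>=a)&(abs(Q[:,0])<b)]
        if len(q)>3: s+=f"[{a*1000:.0f}-{b*1000:.0f}] y {np.percentile(q[:,1],1)*1000:.0f}..{np.percentile(q[:,1],99)*1000:.0f} n{len(q)}; "
    if len(Q): s+=f" x {Q[:,0].min()*1000:.0f}..{Q[:,0].max()*1000:.0f}"
    print(s)
```

```text
h-10: [40-60] y -9..90 n433; [60-90] y 53..83 n758;  x -50..90
h0: [40-60] y -10..90 n1536; [60-90] y 53..83 n1254;  x -57..90
h10: [40-60] y -9..90 n2220; [60-90] y 54..89 n3996;  x -58..90
h20: [40-60] y -9..12 n1738; [60-90] y 61..90 n2362;  x -58..90
h30: [40-60] y -0..14 n1354; [60-90] y 7..90 n2351;  x -66..89
h40: [20-40] y -9..13 n172; [40-60] y -9..14 n3811; [60-90] y -11..90 n2500;  x -75..90
h50: [0-20] y 9..11 n1105; [20-40] y -11..18 n1075; [40-60] y -11..17 n1302; [60-90] y -11..87 n3985;  x -76..89
h60: [0-20] y 10..17 n4453; [20-40] y -12..18 n5078; [40-60] y -10..17 n1124; [60-90] y -9..85 n2387;  x -74..90
h70: [0-20] y 10..21 n4388; [20-40] y -12..20 n3442; [40-60] y 5..13 n897; [60-90] y -10..88 n1120;  x -73..89
h80: [0-20] y -15..21 n1591; [20-40] y -17..21 n578; [40-60] y -9..13 n84; [60-90] y -11..89 n353;  x -71..89
h90: [0-20] y -18..20 n118; [20-40] y -10..12 n208; [40-60] y -9..13 n268; [60-90] y -12..89 n441;  x -70..90
h100: [20-40] y -9..11 n203; [40-60] y -11..13 n45; [60-90] y -11..89 n209;  x -68..88
h110: [0-20] y -36..37 n125; [20-40] y -29..31 n40
[... 354 characters left out ...]
] y 56..88 n125;  x -39..90
h150: [0-20] y -36..38 n522; [20-40] y -29..31 n942; [60-90] y 65..90 n137;  x -39..90
h160: [0-20] y -32..35 n181; [20-40] y -25..26 n300; [60-90] y 75..90 n73;  x -35..90
h170: [0-20] y -35..37 n278; [20-40] y -28..30 n601;  x -38..28
h180: [0-20] y -33..37 n237; [20-40] y -28..30 n567;  x -38..29
h190: [0-20] y 26..37 n277; [20-40] y -27..29 n643;  x -38..33
h200: [0-20] y 26..35 n245; [20-40] y -13..28 n255;  x -34..26
h210: [0-20] y 26..36 n260; [20-40] y -17..29 n263;  x -34..27
h220: [0-20] y 26..35 n273; [20-40] y -10..29 n261;  x -34..26
h230: [0-20] y 26..35 n244; [20-40] y 4..28 n165;  x -33..20
h240: [0-20] y 27..34 n16; [20-40] y 23..26 n6;  x -25..-6
```

Emit:
arm_command --commands '[[3.0,[-3.0,1.0,-1.5],0],[3.0,[-3.0,1.0,-3],0],[3.0,[-3.0,0.9,-3],0],[3.0,[0,0,0],0],[3.0,[0,0,0],0]]' --grip_force 40

```text
clock: 0.65
position: [0.4837, 0.0292, 0.1726]
ee_rot: [0.707, -0.707, 0.001, 0.001]
contact_force: [0.2, -0.8, 0.4]
width: 0.0301
```

Run:
```python
from h import *
s=manip.get_state();print(s["clock"],s["position"].round(4),s["contact_force"].round(2),s["width"])
w=snap("wrist",1);crop(w,0,0,560,420,1,"pics/w1.png")
d=snap("side",1);crop(d,170,100,350,240,4,"pics/d1.png")
W=cloud(w).reshape(-1,3)
k=(W[:,2]>.100)&(W[:,2]<.125)&(np.hypot(W[:,0]-.5037,W[:,1]-.0268)<.034);P=W[k];print(len(P),P.mean(0),np.percentile(P,[2,98],axis=0))
```

```text
0.65 [0.4837 0.0292 0.1726] [ 0.21 -0.76  0.41] 0.030071902705768986
344 [0.48321781 0.03041596 0.1148052 ] [[0.47812124 0.0240981  0.10085743]
 [0.48814269 0.03387582 0.12005751]]
```

View pics/w1.png

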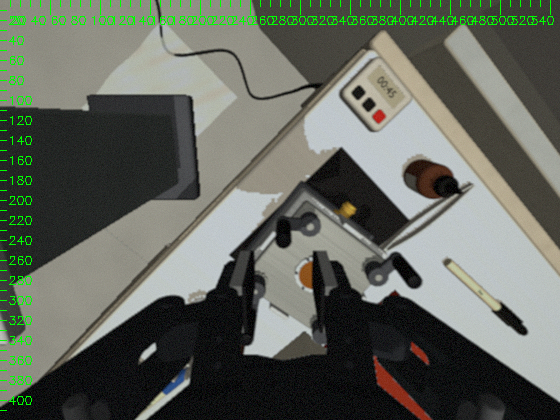

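View pics/d1.png

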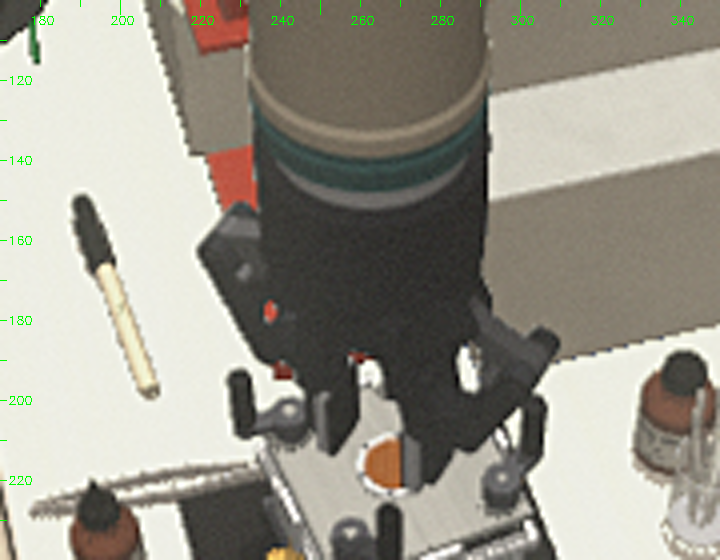

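Emit:
arm_command --commands '[[3.0,[-0.05,0,-3],0],[3.0,[0,0,-3.0],0],[1.0,[0,0,0],0],[0.5,[0,0,0],0],[0.5,[0,0,0],0],[0.5,[0,0,0],0],[0.5,[0,0,0],0]]'

```text
clock: 1.45
position: [0.4839, 0.029, 0.1132]
ee_rot: [-0.707, 0.707, -0.0, -0.001]
contact_force: [-2.3, -0.5, -10.7]
width: 0.0092
```

Run:
```python
from h import *
s=manip.get_state();print(s["clock"],s["position"].round(4),s["contact_force"].round(2),s["moment"].round(3),s["width"])
w=snap("wrist",2);crop(w,180,150,400,340,3,"pics/w2.png")
d=snap("side",2);crop(d,200,140,340,270,5,"pics/d2.png")
```

```text
1.45 [0.4839 0.029  0.1132] [ -2.28  -0.51 -10.68] [-0.066  0.477  0.039] 0.009235451077783957
```

View pics/w2.png

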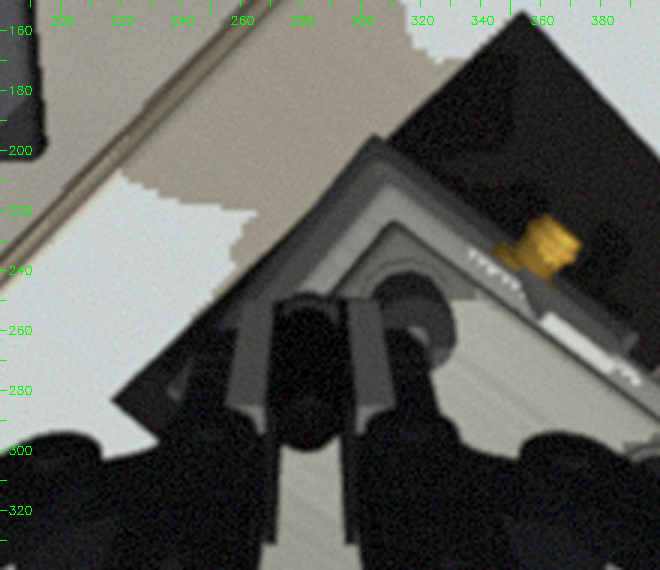

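View pics/d2.png

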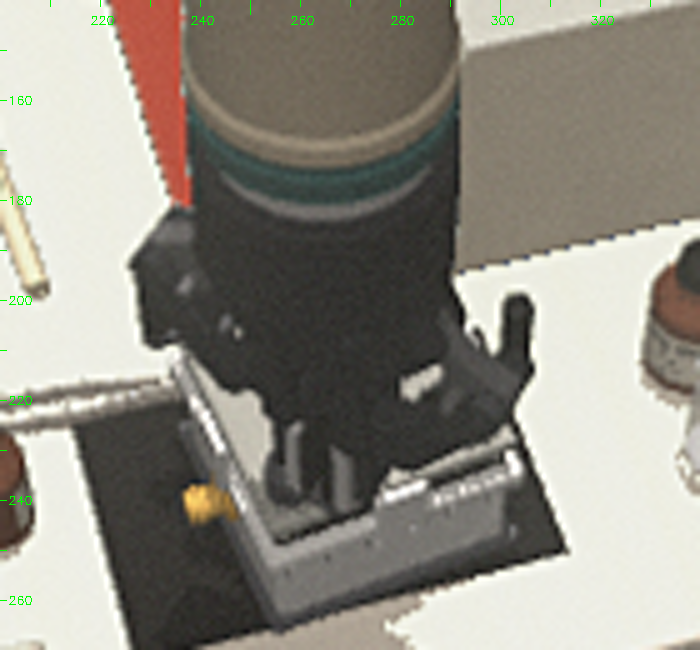

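```bash
cat > circ.py <<'E'
import sys,numpy as np
# cx cy(mm) th0 dth n [cumulative target from th0]
def rows(cx,cy,th0,dth,n,R=20.,p0=None,sink=1.59):
    th=th0-dth*np.arange(0,n+1);P=np.c_[cx+R*np.cos(th),cy+R*np.sin(th)]
    if p0 is not None:P[0]=p0
    prev=np.array(P[0]);prev=np.r_[prev,0];out=[]
    for i in range(1,n+1):
        t=np.r_[P[i],-sink*dth*i]
        d=np.round((t-prev)/10,2);prev=prev+d*10;out.append(d.tolist())
    print("end th",th[-1].round(3),"end xy",prev.round(2)); print(str([["W",d,0] for d in out]).replace("'W'","0.5"))
E
python3 -c "
from circ import *
rows(503.7,26.8,3.03,.1,4,p0=(483.9,29.0))"
```

```text
end th 2.63 end xy [486.3  36.6  -0.6]
[[0.5, [0.02, 0.2, -0.02], 0], [0.5, [0.06, 0.19, -0.01], 0], [0.5, [0.07, 0.19, -0.02], 0], [0.5, [0.09, 0.18, -0.01], 0]]
```

Emit:
arm_command --commands '[[0.5,[0.02,0.2,-0.02],0],[0.5,[0.06,0.19,-0.01],0],[0.5,[0.07,0.19,-0.02],0],[0.5,[0.09,0.18,-0.01],0]]'

```text
clock: 1.95
position: [0.4865, 0.0368, 0.1126]
ee_rot: [0.707, -0.707, 0.0, 0.0]
contact_force: [-3.9, -1.0, -11.1]
width: 0.0092
```

```bash
cat > st.py <<'E'
import sys
from h import *
cx,cy=float(sys.argv[1])/1e3,float(sys.argv[2])/1e3
s=manip.get_state();p=s["position"];r=p[:2]-[cx,cy];th=np.arctan2(r[1],r[0]);F=s["contact_force"]
er=r/np.hypot(*r);et=np.array([er[1],-er[0]])
print("t",round(s["clock"],2),"p",(p*1e3).round(2),"th",th.round(3),"R",(np.hypot(*r)*1e3).round(2),"F",F.round(1),"Frad",(F[:2]@er).round(2),"Fback",(-F[:2]@et).round(2),"w",round(s["width"]*1e3,2))
E
python3 st.py 503.7 26.8
```

```text
t 1.95 p [486.46  36.84 112.61] th 2.614 R 19.95 F [ -3.9  -1.  -11.1] Frad 2.86 Fback 2.86 w 9.23
```

```bash
python3 -c "
from circ import *
rows(503.7,26.8,2.614,.15,8,p0=(486.4,36.7),R=19.9)"
```

```text
end th 1.414 end xy [506.8  46.5  -1.9]
[[0.5, [0.18, 0.26, -0.02], 0], [0.5, [0.2, 0.22, -0.03], 0], [0.5, [0.24, 0.18, -0.02], 0], [0.5, [0.26, 0.15, -0.03], 0], [0.5, [0.27, 0.11, -0.02], 0], [0.5, [0.3, 0.06, -0.02], 0], [0.5, [0.29, 0.02, -0.03], 0], [0.5, [0.3, -0.02, -0.02], 0]]
```

Emit:
arm_command --commands '[[0.5,[0.18,0.26,-0.06],0],[0.5,[0.2,0.22,-0.04],0],[0.5,[0.24,0.18,-0.03],0],[0.5,[0.26,0.15,-0.03],0],[0.5,[0.27,0.11,-0.02],0],[0.5,[0.3,0.06,-0.02],0],[0.5,[0.29,0.02,-0.03],0],[0.5,[0.3,-0.02,-0.02],0]]'

```text
clock: 2.75
position: [0.508, 0.0463, 0.1103]
ee_rot: [-0.707, 0.707, 0.0, 0.0]
contact_force: [-4.0, 0.4, -6.6]
width: 0.0096
```

```bash
python3 st.py 503.7 26.8; python3 -c "
from circ import *
rows(503.7,26.8,1.414,.15,6,p0=(506.8,46.5),R=19.9)"
```

```text
t 2.75 p [507.96  46.32 110.35] th 1.356 R 19.98 F [-4.   0.4 -6.6] Frad -0.45 Fback 3.96 w 9.61
end th 0.514 end xy [521.   36.6  -1.4]
[[0.5, [0.29, -0.07, -0.02], 0], [0.5, [0.28, -0.11, -0.03], 0], [0.5, [0.25, -0.16, -0.02], 0], [0.5, [0.24, -0.18, -0.03], 0], [0.5, [0.2, -0.22, -0.02], 0], [0.5, [0.16, -0.25, -0.02], 0]]
```

Emit:
arm_command --commands '[[0.5,[0.29,-0.09,-0.04],0],[0.5,[0.28,-0.12,-0.03],0],[0.5,[0.25,-0.16,-0.03],0],[0.5,[0.1,-0.08,0],0]]'

```text
clock: 3.15
position: [0.517, 0.0416, 0.1094]
ee_rot: [-0.707, 0.707, 0.0, 0.0]
contact_force: [-3.8, 0.5, -4.5]
width: 0.0095
```

```bash
python3 st.py 503.7 26.8
```

```text
t 3.15 p [517.01  41.64 109.36] th 0.84 R 19.94 F [-3.8  0.5 -4.5] Frad -2.15 Fback 3.13 w 9.48
```

Emit:
arm_command --commands '[[0.5,[0.08,-0.07,-0.01],0],[0.5,[0.07,-0.07,-0.01],0],[0.5,[0.07,-0.08,-0.01],0]]'

```text
clock: 3.45
position: [0.5189, 0.0397, 0.1091]
ee_rot: [0.707, -0.707, -0.0, -0.0]
contact_force: [-4.5, 0.5, -4.2]
width: 0.0098
```

```bash
python3 st.py 503.7 26.8
```

```text
t 3.45 p [518.89  39.72 109.08] th 0.705 R 19.94 F [-4.5  0.5 -4.2] Frad -3.09 Fback 3.31 w 9.78
```

Emit:
arm_command --commands '[[0.5,[0.07,-0.08,-0.01],0],[0.5,[0.06,-0.08,-0.01],0],[0.5,[0.06,-0.08,-0.01],0]]'

```text
clock: 3.75
position: [0.5207, 0.0373, 0.1088]
ee_rot: [0.707, -0.707, -0.0, -0.0]
contact_force: [-4.2, 0.5, -3.1]
width: 0.0092
```

```bash
python3 st.py 503.7 26.8
```

```text
t 3.75 p [520.67  37.29 108.76] th 0.553 R 19.95 F [-4.2  0.5 -3.1] Frad -3.25 Fback 2.65 w 9.17
```

Emit:
arm_command --commands '[[0.5,[0.05,-0.09,-0.01],0],[0.5,[0.05,-0.09,-0.01],0],[0.5,[0.04,-0.09,-0.01],0]]'

```text
clock: 4.05
position: [0.5221, 0.0346, 0.1085]
ee_rot: [0.707, -0.707, -0.0, -0.0]
contact_force: [-3.7, 2.1, -1.1]
width: 0.0096
```

```bash
python3 st.py 503.7 26.8
```

```text
t 4.05 p [522.08  34.61 108.5 ] th 0.402 R 19.97 F [-3.7  2.1 -1.1] Frad -2.63 Fback 3.39 w 9.63
```

Emit:
arm_command --commands '[[0.5,[0.03,-0.09,-0.01],0],[0.5,[0.03,-0.09,-0.01],0]]'

```text
clock: 4.25
position: [0.5227, 0.0329, 0.1083]
ee_rot: [0.707, -0.707, -0.0, -0.0]
contact_force: [-5.7, 1.3, -0.3]
width: 0.0092
```

```bash
python3 st.py 503.7 26.8
```

```text
t 4.25 p [522.7   32.93 108.35] th 0.312 R 19.97 F [-5.7  1.3 -0.3] Frad -5.01 Fback 3.01 w 9.16
```

Emit:
arm_command --commands '[[0.5,[0.01,-0.1,-0.01],0],[0.5,[0.0,-0.1,-0.01],0]]'

```text
clock: 4.45
position: [0.5231, 0.0313, 0.1083]
ee_rot: [0.708, -0.707, -0.0, -0.001]
contact_force: [-4.3, 4.2, -0.6]
width: 0.0093
```

```bash
python3 st.py 503.7 26.8
```

```text
t 4.45 p [523.09  31.26 108.3 ] th 0.226 R 19.9 F [-4.3  4.2 -0.6] Frad -3.29 Fback 5.06 w 9.27
```

Emit:
arm_command --commands '[[0.5,[0.0,-0.05,0],0],[0.5,[0,0,0],0]]'

```text
clock: 4.65
position: [0.5231, 0.0311, 0.1083]
ee_rot: [0.708, -0.707, -0.0, -0.001]
contact_force: [-4.0, 5.0, -0.0]
width: 0.0089
```

```bash
python3 st.py 503.7 26.8
```

```text
t 4.65 p [523.13  31.05 108.32] th 0.215 R 19.89 F [-4.  5. -0.] Frad -2.79 Fback 5.73 w 8.93
```

Emit:
arm_command --commands '[[0.5,[0.0,-0.05,0],0],[0.5,[0,-0.04,0],0],[0.5,[0,0,0],0]]'

```text
clock: 4.95
position: [0.5232, 0.0305, 0.1083]
ee_rot: [0.708, -0.706, -0.0, -0.001]
contact_force: [-3.9, 6.2, -0.3]
width: 0.0096
```

```bash
python3 st.py 503.7 26.8
```

```text
t 4.95 p [523.21  30.52 108.34] th 0.189 R 19.86 F [-3.9  6.2 -0.3] Frad -2.68 Fback 6.78 w 9.56
```

Emit:
arm_command --commands '[[2.5,[0,0,0],0],[2.5,[0,0,0],0],[2.5,[0,0,2],0],[2.5,[0,0,3],0],[2.5,[0,0,3],0],[2.5,[0,0,0],0]]'

```text
clock: 5.55
position: [0.5275, 0.0285, 0.193]
ee_rot: [-0.706, 0.708, 0.005, 0.005]
contact_force: [0.2, 0.4, 1.5]
width: 0.0252
```

Run:
```python
from h import *
s=manip.get_state();print(s["clock"],s["position"].round(4),s["contact_force"].round(2),s["width"])
w=snap("wrist",3);crop(w,130,130,420,420,2,"pics/w3.png")
d=snap("scene",3);crop(d,190,130,350,290,4,"pics/s3.png")
for n in ["wrist","scene"]:
    W=cloud(load(n,3)).reshape(-1,3)
    for nm,a in dict(A=(.5037,.0268),B=(.461,-.0285),C=(.5165,-.0702),D=(.559,-.0155)).items():
        k=(np.hypot(W[:,0]-a[0],W[:,1]-a[1])<.004)&(W[:,2]<.1);kk=(np.hypot(W[:,0]-a[0],W[:,1]-a[1])<.032)&(W[:,2]>.1)&(W[:,2]<.125)
        print(n,nm,k.sum(),np.percentile(W[k][:,2],[20,50,80]).round(4) if k.sum() else 0,"knob",W[kk].mean(0).round(4) if kk.sum() else 0,np.percentile(W[kk][:,2],97).round(4) if kk.sum() else 0)
```

```text
5.55 [0.5275 0.0285 0.193 ] [0.17 0.42 1.49] 0.025175327583180262
wrist A 74 [0.0821 0.0857 0.0867] knob [0.5222 0.0347 0.1125] 0.116
wrist B 58 [0.0862 0.0865 0.0869] knob [ 0.4556 -0.0432  0.1007] 0.1016
wrist C 51 [0.0867 0.0871 0.0877] knob [ 0.5327 -0.0625  0.1131] 0.1208
wrist D 0 0 knob [0.5716 0.001  0.1133] 0.1196
scene A 23 [-0.6753  0.0836  0.0872] knob [0.5197 0.0337 0.1115] 0.1171
scene B 29 [-0.679   0.0852  0.0873] knob [ 0.4536 -0.0474  0.1141] 0.1214
scene C 15 [0.0867 0.0872 0.088 ] knob [ 0.5245 -0.0702  0.1136] 0.1222
scene D 15 [0.086  0.0872 0.0882] knob [ 0.5689 -0.0008  0.1131] 0.1206
```

View pics/w3.png

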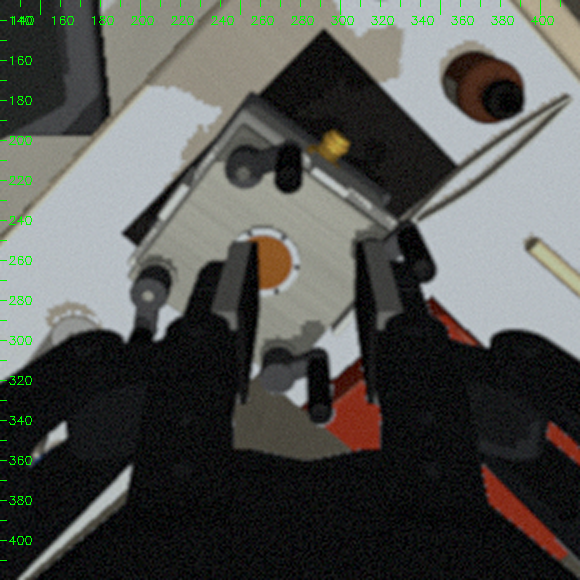

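View pics/s3.png

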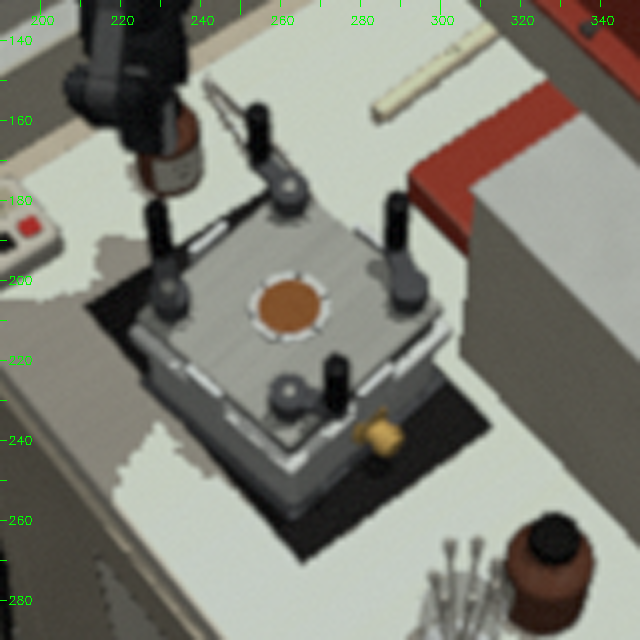

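Run:
```python
from h import *
for n,t in [("wrist",3),("wrist",0),("side",1),("scene",3)]:
    im=load(n,t);W=cloud(im).reshape(-1,3)
    k=(W[:,0]>.522)&(W[:,0]<.545)&(W[:,1]>-.085)&(W[:,1]<-.045)&(W[:,2]>.095)&(W[:,2]<.124);P=W[k]
    print(n,t,len(P),P.mean(0).round(4),np.percentile(P,[3,97],axis=0).round(4).tolist())
print(at_z(load("wrist",3),290,336,.1205))
```

```text
wrist 3 359 [ 0.534  -0.0608  0.1118] [[0.5292, -0.0669, 0.0962], [0.539, -0.058, 0.1208]]
wrist 0 215 [ 0.5351 -0.0613  0.1126] [[0.5299, -0.067, 0.0962], [0.5396, -0.0582, 0.1209]]<stdin>:5: RuntimeWarning: Mean of empty slice.
  ret = um.true_divide(
Traceback (most recent call last):
IndexError: index -1 is out of bounds for axis 0 with size 0
```

Emit:
arm_command --commands '[[8.5,[-0.8,-0.8,-0.5],-0.13],[8.5,[-0.8,-0.8,-0.5],-0.13],[8.5,[-0.8,-0.8,-0.5],-0.13],[8.5,[-0.8,-0.8,-0.6],-0.13],[8.5,[-0.8,-0.8,-0.6],-0.13],[8.5,[0,-0.4,-0.6],-0.135],[8.5,[0,0,0],0],[8.5,[0,0,0],0]]'

```text
clock: 6.45
position: [0.4827, -0.0147, 0.1543]
ee_rot: [-0.654, 0.654, -0.27, 0.269]
contact_force: [-0.5, 0.1, -0.9]
width: 0.0851
```

```bash
cat > cs.py <<'E'
import sys
from h import *
from scipy.spatial.transform import Rotation as Ro
# report in (v,u) frame of nut
cx,cy=float(sys.argv[1]),float(sys.argv[2])
s=manip.get_state();p=s["position"]*1e3;q=s["ee_rot"];M=Ro.from_quat([q[1],q[2],q[3],q[0]]).as_matrix()
xd=M[:2,0]; xd=xd if xd[0]>0 else -xd
yaw=np.degrees(np.arctan2(xd[1],xd[0]))
d=p[:2]-[cx,cy];c=2**-.5
w=s["width"]*1e3;off=w/2+7.2
f=d+off*xd; g=d-off*xd
vu=lambda a:(np.array([(a[0]-a[1])*c,(a[0]+a[1])*c])).round(1)
F=s["contact_force"];print("t",round(s["clock"],2),"p",p.round(1),"yaw",yaw.round(1),"TCP vu",vu(d),"post vu",vu(f),"other vu",vu(g),"F vu",vu(F[:2]).round(1),"Fz",F[2].round(1),"w",round(w,1))
E
python3 cs.py 516.7 -71
python3 - <<'E'
from h import *
w=snap("wrist",4);crop(w,100,100,500,400,2,"pics/w4.png")
d=snap("side",4);crop(d,190,110,340,250,5,"pics/d4.png")
E
```

```text
t 6.45 p [482.7 -14.7 154.3] yaw -44.8 TCP vu [-63.8  15.8] post vu [-14.1  15.9] other vu [-113.6   15.6] F vu [-0.5 -0.3] Fz -0.9 w 85.1
```

View pics/w4.png

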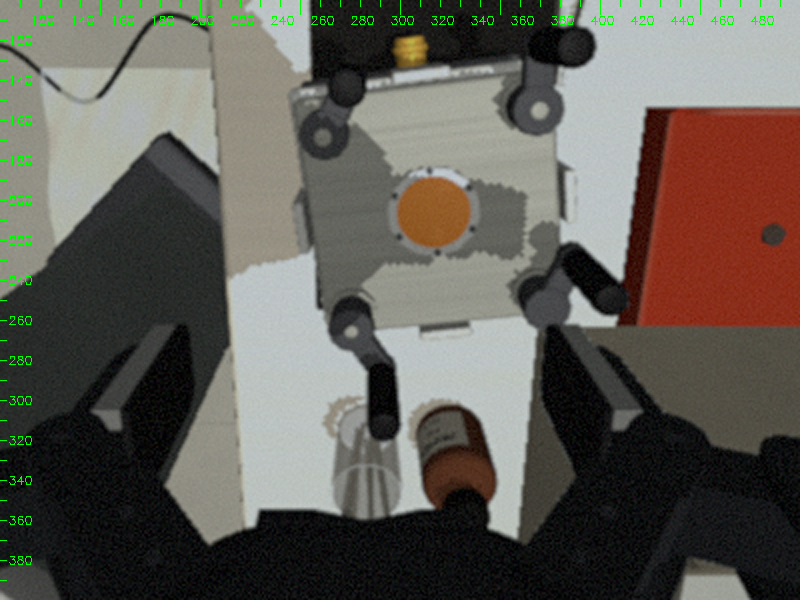

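View pics/d4.png

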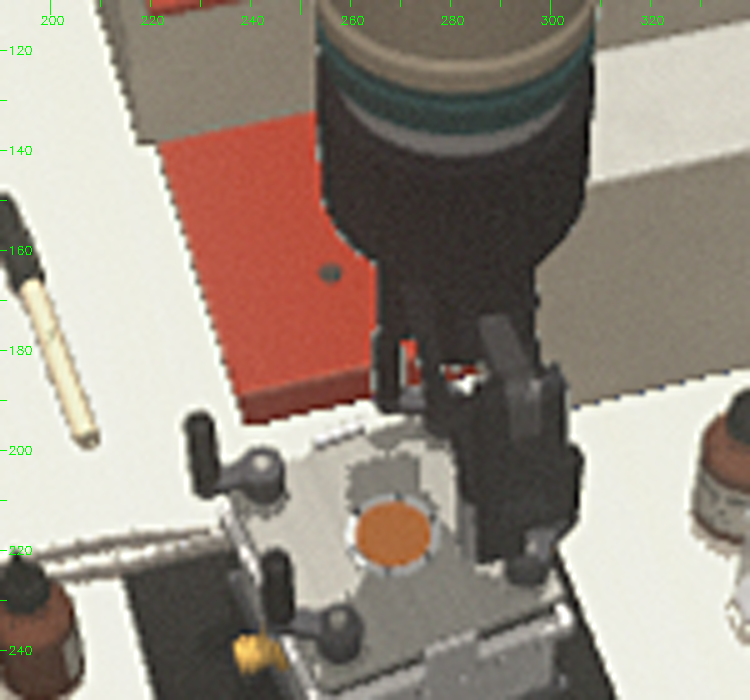

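Emit:
arm_command --commands '[[8.5,[0.1,0.1,-2.8],0],[8.5,[0,0,-2.7],0],[8.5,[0.1,-0.1,0],0],[8.5,[0.2,-0.2,0],0],[8.5,[0.2,-0.2,0],0],[8.5,[0.1,-0.1,0],0]]'

```text
clock: 7.15
position: [0.4913, -0.02, 0.1013]
ee_rot: [0.654, -0.653, 0.269, -0.272]
contact_force: [0.1, 0.9, 0.4]
width: 0.0846
```

```bash
python3 cs.py 516.7 -71
python3 - <<'E'
from h import *
w=snap("wrist",5);crop(w,280,180,440,330,5,"pics/w5.png")
E
```

```text
t 7.15 p [491.3 -20.  101.3] yaw -45.0 TCP vu [-54.   18.1] post vu [-4.5 18.1] other vu [-103.5   18. ] F vu [-0.6  0.7] Fz 0.4 w 84.6
```

View pics/w5.png

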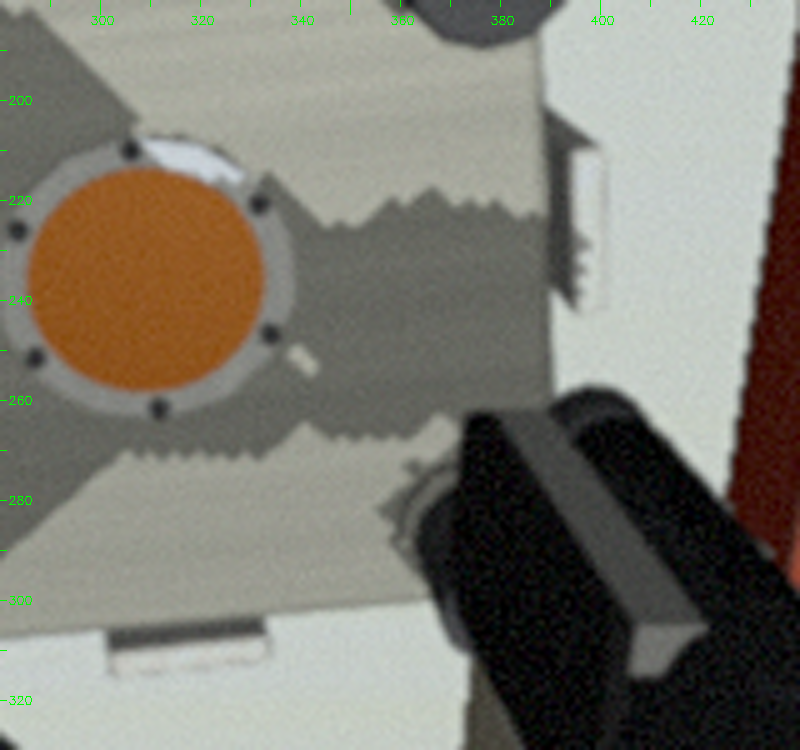

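Emit:
arm_command --commands '[[8.5,[0.1,-0.2,-0.1],0],[8.5,[0.1,-0.2,-0.1],0],[8.5,[0.1,-0.2,0],0],[8.5,[0.1,-0.2,0],0],[8.5,[0,0,0],0]]'

```text
clock: 7.7
position: [0.4934, -0.0276, 0.0977]
ee_rot: [-0.653, 0.653, -0.271, 0.27]
contact_force: [-1.7, 2.1, 1.6]
width: 0.0852
```

```bash
python3 cs.py 516.7 -71
python3 - <<'E'
from h import *
w=snap("wrist",6);crop(w,280,180,440,330,5,"pics/w6.png")
E
```

```text
t 7.7 p [493.4 -27.6  97.7] yaw -45.0 TCP vu [-47.2  14.1] post vu [ 2.6 14.2] other vu [-97.   14.1] F vu [-2.7  0.3] Fz 1.6 w 85.2
```

View pics/w6.png

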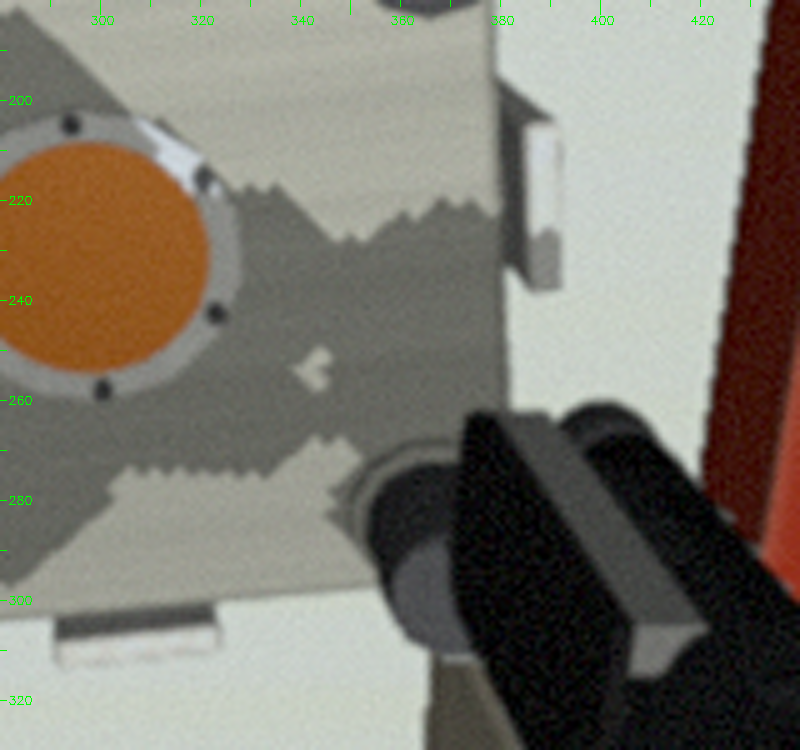

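Emit:
arm_command --commands '[[8.5,[-0.2,0.2,0],0],[8.5,[0.7,0.7,0],0],[8.5,[0.7,0.7,0],0],[8.5,[0.5,-0.5,0],0],[8.5,[0.5,-0.5,0],0],[8.5,[-0.2,-0.2,0],0],[8.5,[0,0,0],0]]'

```text
clock: 8.45
position: [0.5134, -0.0242, 0.0977]
ee_rot: [-0.653, 0.653, -0.271, 0.27]
contact_force: [0.1, -0.0, 0.5]
width: 0.0849
```

```bash
python3 cs.py 516.7 -71
python3 - <<'E'
from h import *
w=snap("wrist",7);crop(w,280,180,440,330,5,"pics/w7.png")
E
```

```text
t 8.45 p [513.4 -24.2  97.7] yaw -45.0 TCP vu [-35.5  30.8] post vu [14.2 30.8] other vu [-85.1  30.8] F vu [0.1 0.1] Fz 0.5 w 84.9
```

View pics/w7.png

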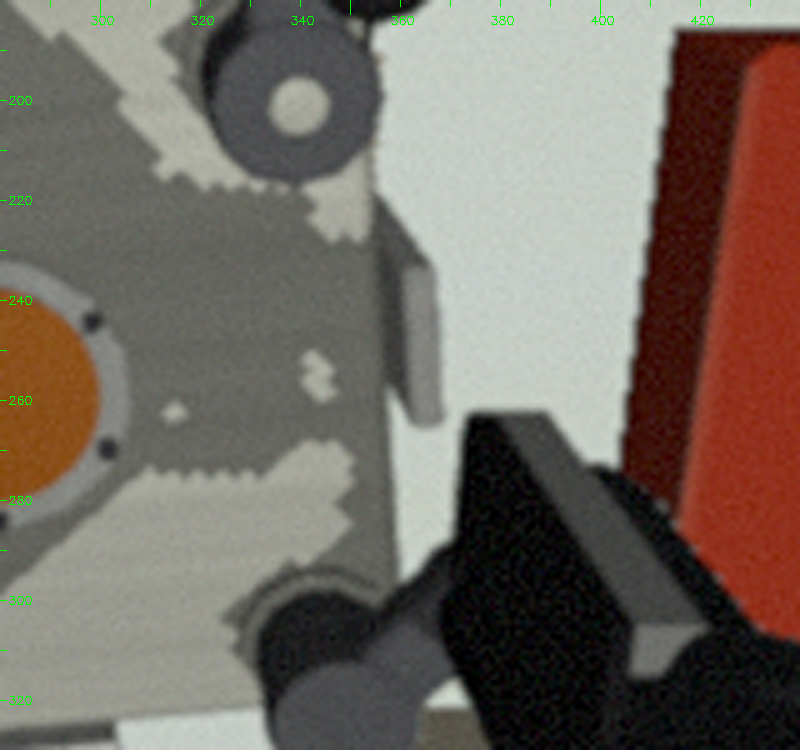

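Emit:
arm_command --commands '[[8.5,[-0.2,-0.2,0],0],[8.5,[-0.2,-0.2,0],0],[8.5,[-0.2,-0.2,0],0],[8.5,[-0.2,-0.2,-0.05],0],[8.5,[-0.2,-0.2,-0.05],0],[8.5,[0,0,0],0]]'

```text
clock: 9.1
position: [0.5038, -0.034, 0.0971]
ee_rot: [-0.653, 0.653, -0.27, 0.271]
contact_force: [1.1, 1.6, -0.4]
width: 0.0851
```

```bash
python3 cs.py 516.7 -71
```

```text
t 9.1 p [503.8 -34.   97.1] yaw -45.0 TCP vu [-35.2  17.1] post vu [14.5 17.1] other vu [-85.  17.] F vu [-0.4  1.9] Fz -0.4 w 85.1
```

Emit:
arm_command --commands '[[8.5,[-0.2,-0.2,0],0],[8.5,[-0.2,-0.2,0],0],[8.5,[-0.2,-0.2,0],0],[8.5,[-0.2,-0.2,0],0],[8.5,[-0.2,-0.2,0],0],[8.5,[0,0,0],0]]'

```text
clock: 9.7
position: [0.493, -0.0437, 0.0967]
ee_rot: [-0.653, 0.653, -0.271, 0.27]
contact_force: [0.7, 1.7, -2.2]
width: 0.0852
```

```bash
python3 cs.py 516.7 -71
python3 - <<'E'
from h import *
w=snap("wrist",8);crop(w,280,180,440,330,5,"pics/w8.png")
d=snap("side",8);crop(d,200,120,340,230,5,"pics/d8.png")
d=snap("scene",8);crop(d,220,130,340,250,5,"pics/s8.png")
E
```

```text
t 9.7 p [493.  -43.7  96.7] yaw -45.0 TCP vu [-36.    2.5] post vu [13.8  2.5] other vu [-85.8   2.5] F vu [-0.7  1.8] Fz -2.2 w 85.2
```

View pics/w8.png

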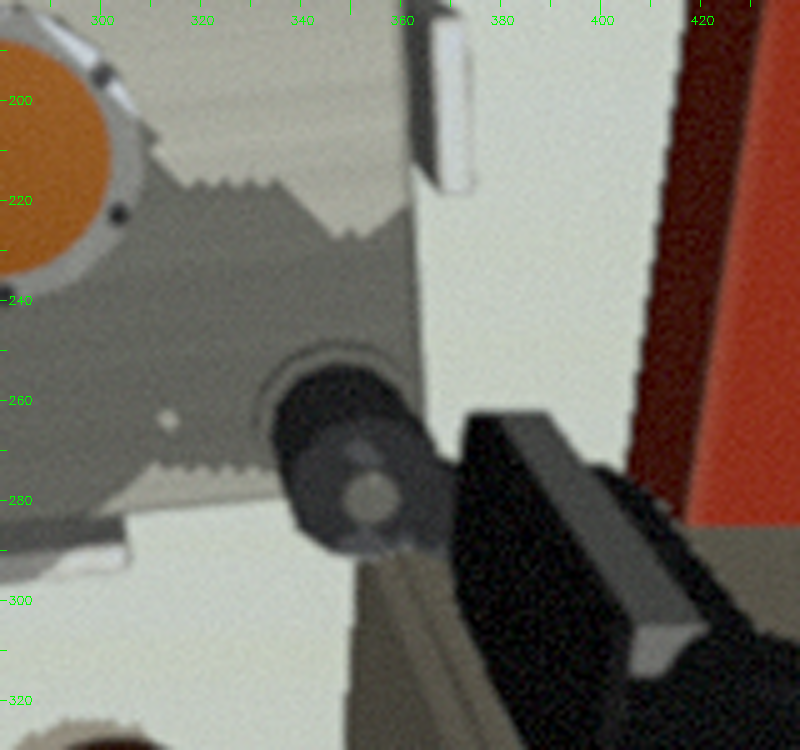

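View pics/s8.png

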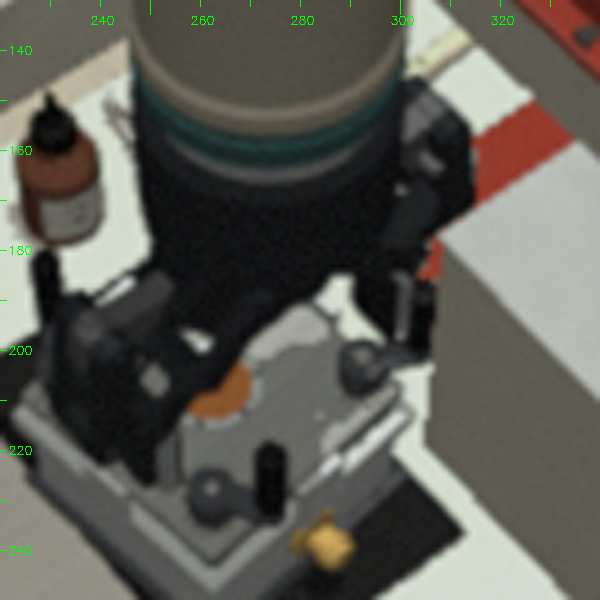

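View pics/d8.png

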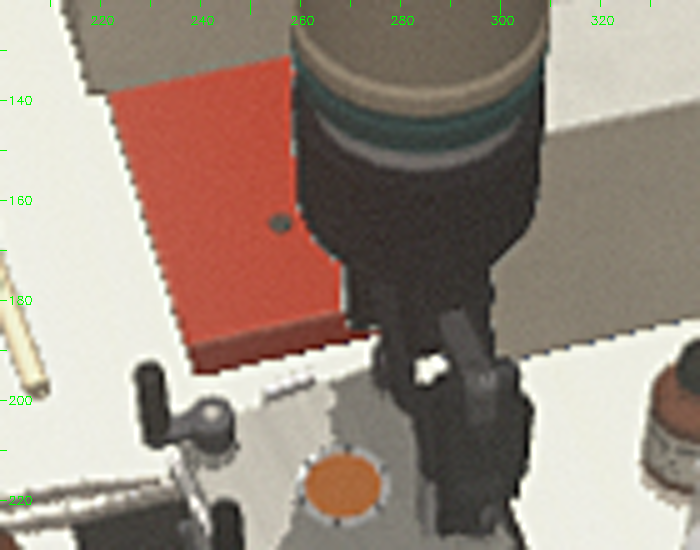

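Emit:
arm_command --commands '[[8.5,[-0.15,-0.15,0],0],[8.5,[-0.1,-0.1,0],0],[8.5,[0,0,0],0]]'

```text
clock: 10.15
position: [0.4904, -0.0451, 0.0966]
ee_rot: [0.654, -0.653, 0.271, -0.27]
contact_force: [1.4, 5.5, -2.6]
width: 0.0846
```

```bash
python3 cs.py 516.7 -71
```

```text
t 10.15 p [490.4 -45.1  96.6] yaw -45.0 TCP vu [-36.9  -0.3] post vu [12.6 -0.3] other vu [-86.5  -0.3] F vu [-2.9  4.9] Fz -2.6 w 84.6
```

Emit:
arm_command --commands '[[8.5,[0.4,0.4,0],-0.04],[8.5,[0.3,-0.3,0],-0.05],[8.5,[0.4,-0.4,0],0],[8.5,[0.25,-0.25,0],0],[8.5,[0,0,0],0]]'

```text
clock: 10.65
position: [0.5051, -0.0525, 0.0972]
ee_rot: [-0.64, 0.641, -0.299, 0.3]
contact_force: [-0.4, 0.2, -0.5]
width: 0.0852
```

```bash
python3 cs.py 516.7 -71
python3 - <<'E'
from h import *
w=snap("wrist",9);crop(w,280,180,440,330,5,"pics/w9.png")
d=snap("side",9);crop(d,200,90,340,230,5,"pics/d9.png")
E
```

```text
t 10.65 p [505.1 -52.5  97.2] yaw -50.1 TCP vu [-21.3   4.8] post vu [28.3  0.4] other vu [-70.9   9.3] F vu [-0.4 -0.1] Fz -0.5 w 85.2
```

View pics/w9.png

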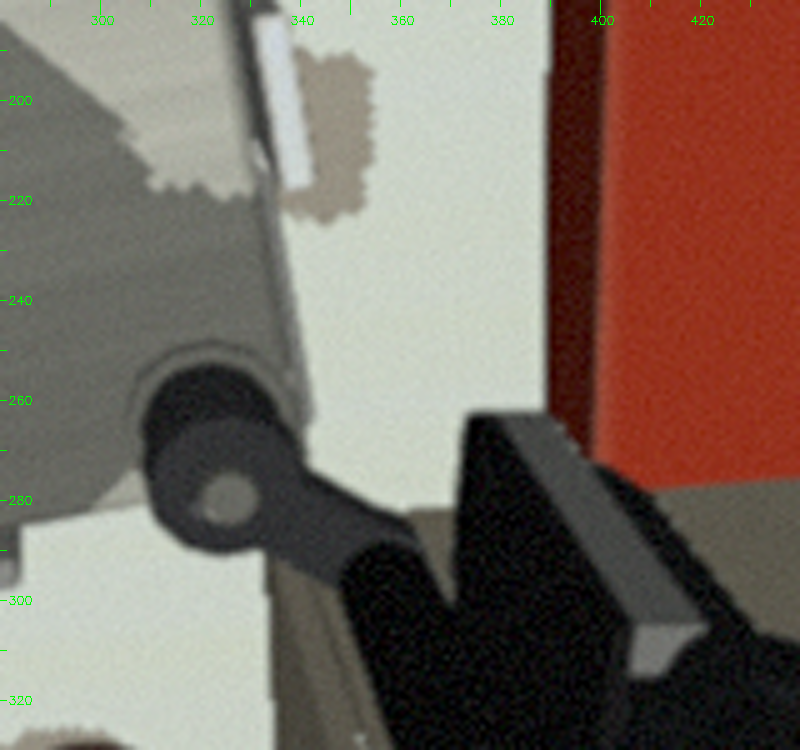

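View pics/d9.png

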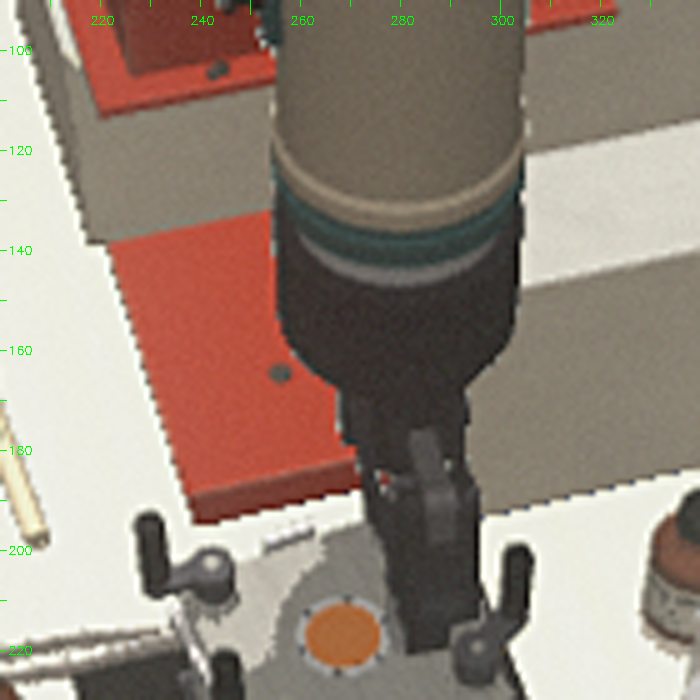

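```bash
cat > kn.py <<'E'
import sys
from h import *
n,t,cx,cy=sys.argv[1],sys.argv[2],float(sys.argv[3])/1e3,float(sys.argv[4])/1e3
W=cloud(load(n,t)).reshape(-1,3)
k=(np.hypot(W[:,0]-cx,W[:,1]-cy)<.03)&(W[:,2]>.093)&(W[:,2]<.122);P=W[k]
v=(P[:,0]-P[:,1]-cx+cy)*707.1;u=(P[:,0]+P[:,1]-cx-cy)*707.1
for a in np.c_[v,u,P[:,2]*1e3][::max(1,len(P)//25)].round(1): print(a,end=" ")
E
python3 kn.py wrist 9 516.7 -71; echo
python3 - <<'E'
from h import *
im=load("wrist",9)
for p in [(325,280),(356,292),(350,288)]: print(p,cloud(im)[p[1],p[0]].round(4),at_z(im,*p,.086).round(4))
E
```

```text
[21.9 10.7 95. ] [ 21.5  10.3 101. ] [ 25.1  11.7 108.6] [ 21.6  11.4 111.8] [ 22.3  11.8 115.6] [ 21.5   8.6 113.3] [ 26.5  11.1 120.2] [ 20.8   1.1 107.6] [17.1 -8.1 96.3] [20.  -8.8 98.2] [ 20.1  -7.3 102.8] [ 19.8  -7.2 105.1] [ 20.3  -2.9 113.4] [ 10.6 -11.4 103.3] [ 15.5  -7.9 110.8] [ 10.5 -11.9 107.8] [ 20.3  -7.6 116.3] [ 20.2  -7.1 118.9] [ 19.9  -7.7 120. ] [  7.7 -25.1 100.1] [ 13.6 -26.  101.8] [ 17.6 -14.9 117.1] [ 14.8 -16.2 117.7] [ 12.3 -25.4 110.7] [ 14.7 -25.6 114.9] [  9.3 -25.5 120.7] 
(325, 280) [ 0.5152 -0.0715  0.0871] [ 0.5148 -0.0721  0.086 ]
(356, 292) [ 0.521  -0.0871  0.0894] [ 0.5199 -0.0892  0.086 ]
(350, 288) [ 0.519  -0.0865  0.0838] [ 0.5197 -0.0852  0.086 ]
```

Emit:
arm_command --commands '[[8.5,[-0.25,-0.1,0],0],[8.5,[-0.25,-0.1,0],0],[8.5,[-0.1,0.1,0],0],[8.5,[0,0,0],0]]'

```text
clock: 11.15
position: [0.4987, -0.0527, 0.097]
ee_rot: [0.64, -0.64, 0.299, -0.3]
contact_force: [2.7, -0.3, -1.6]
width: 0.085
```

```bash
python3 cs.py 516.7 -71
```

```text
t 11.15 p [498.7 -52.7  97. ] yaw -50.1 TCP vu [-25.7   0.2] post vu [23.8 -4.2] other vu [-75.2   4.7] F vu [2.1 1.7] Fz -1.6 w 85.0
```

Emit:
arm_command --commands '[[8.5,[-0.15,0.05,0],0],[8.5,[-0.15,0.05,0],0],[8.5,[-0.15,0.05,0],0],[8.5,[0,0,0],0]]'

```text
clock: 11.55
position: [0.4938, -0.0508, 0.0968]
ee_rot: [-0.641, 0.641, -0.3, 0.299]
contact_force: [2.8, 1.1, -1.4]
width: 0.0854
```

```bash
python3 cs.py 516.7 -71
```

```text
t 11.55 p [493.8 -50.8  96.8] yaw -50.1 TCP vu [-30.5  -1.9] post vu [19.2 -6.4] other vu [-80.2   2.5] F vu [1.2 2.8] Fz -1.4 w 85.4
```

Emit:
arm_command --commands '[[8.5,[-0.15,0.0,0],0],[8.5,[-0.1,0.05,0],0],[8.5,[0,0,0],0]]'

```text
clock: 11.85
position: [0.4914, -0.0506, 0.0968]
ee_rot: [-0.64, 0.641, -0.3, 0.299]
contact_force: [2.8, -1.1, -2.3]
width: 0.085
```

```bash
python3 cs.py 516.7 -71
```

```text
t 11.85 p [491.4 -50.6  96.8] yaw -50.1 TCP vu [-32.3  -3.5] post vu [17.2 -7.9] other vu [-81.8   1. ] F vu [2.7 1.2] Fz -2.3 w 85.0
```

Emit:
arm_command --commands '[[8.5,[-0.08,0.07,0],0],[8.5,[-0.08,0.07,0],0],[8.5,[0,0,0],0]]'

```text
clock: 12.15
position: [0.49, -0.0491, 0.0969]
ee_rot: [0.641, -0.64, 0.3, -0.3]
contact_force: [2.7, -0.6, -2.3]
width: 0.0854
```

```bash
python3 cs.py 516.7 -71
```

```text
t 12.15 p [490.  -49.1  96.9] yaw -50.1 TCP vu [-34.4  -3.4] post vu [15.3 -7.8] other vu [-84.1   1.1] F vu [2.4 1.5] Fz -2.3 w 85.4
```

Emit:
arm_command --commands '[[8.5,[-0.08,0.06,0],0],[8.5,[-0.08,0.06,0],0],[8.5,[-0.07,0.07,-0.05],0],[8.5,[0,0,0],0]]'

```text
clock: 12.55
position: [0.488, -0.0473, 0.0966]
ee_rot: [0.641, -0.64, 0.299, -0.3]
contact_force: [3.7, 0.0, -0.7]
width: 0.0847
```

```bash
python3 cs.py 516.7 -71
```

```text
t 12.55 p [488.  -47.3  96.6] yaw -50.1 TCP vu [-37.1  -3.5] post vu [12.2 -7.9] other vu [-86.4   0.9] F vu [2.6 2.7] Fz -0.7 w 84.7
```

Emit:
arm_command --commands '[[8.5,[-0.07,0.07,0],0],[8.5,[-0.07,0.07,0],0],[8.5,[0,0,0],0]]'

```text
clock: 12.85
position: [0.4865, -0.0458, 0.0965]
ee_rot: [0.641, -0.64, 0.299, -0.3]
contact_force: [4.9, -0.1, -0.5]
width: 0.0848
```

```bash
python3 cs.py 516.7 -71
python3 - <<'E'
from h import *
w=snap("wrist",10);crop(w,250,180,440,330,4,"pics/w10.png")
E
```

```text
t 12.85 p [486.5 -45.8  96.5] yaw -50.1 TCP vu [-39.1  -3.5] post vu [10.3 -8. ] other vu [-88.5   0.9] F vu [3.5 3.4] Fz -0.5 w 84.8
```

View pics/w10.png

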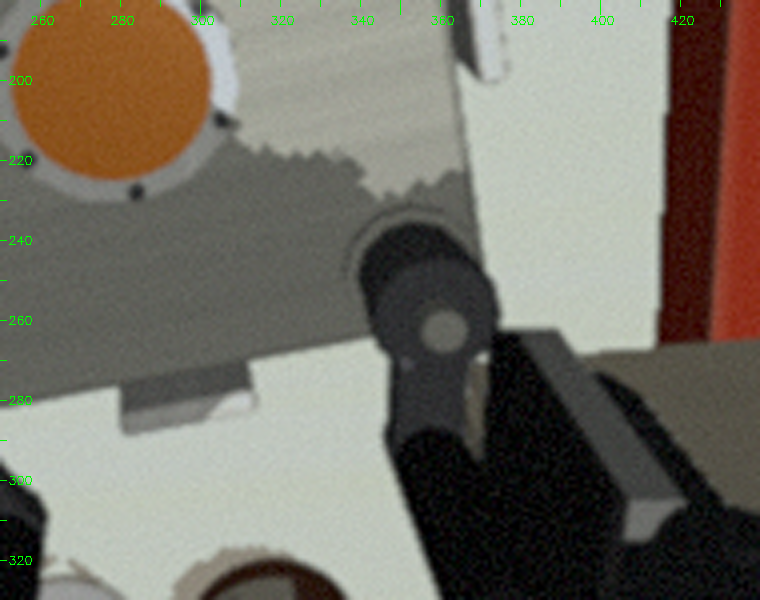

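Emit:
arm_command --commands '[[8.5,[-0.1,-0.4,0],0.045],[8.5,[-0.25,-0.25,0],0.045],[8.5,[-0.1,0.1,0],0],[8.5,[-0.05,0.05,0],0],[8.5,[0,0,0],0]]'

```text
clock: 13.4
position: [0.4811, -0.0509, 0.0963]
ee_rot: [-0.653, 0.653, -0.271, 0.27]
contact_force: [1.7, -2.0, -1.3]
width: 0.0852
```

```bash
python3 cs.py 516.7 -71
```

```text
t 13.4 p [481.1 -50.9  96.3] yaw -45.0 TCP vu [-39.4 -11. ] post vu [ 10.4 -11. ] other vu [-89.2 -10.9] F vu [ 2.6 -0.2] Fz -1.3 w 85.2
```

Emit:
arm_command --commands '[[8.5,[-0.07,0.07,0],0],[8.5,[-0.07,0.07,0],0],[8.5,[0,0,0],0]]'

```text
clock: 13.7
position: [0.4798, -0.0494, 0.0963]
ee_rot: [-0.653, 0.653, -0.271, 0.27]
contact_force: [1.2, -2.0, -2.0]
width: 0.085
```

```bash
python3 cs.py 516.7 -71
```

```text
t 13.7 p [479.8 -49.4  96.3] yaw -45.0 TCP vu [-41.4 -10.8] post vu [  8.3 -10.8] other vu [-91.1 -10.8] F vu [ 2.2 -0.6] Fz -2.0 w 85.0
```

Emit:
arm_command --commands '[[8.5,[-0.07,0.07,0],0],[8.5,[-0.07,0.07,-0.05],0],[8.5,[0,0,0],0]]'

```text
clock: 14.0
position: [0.4787, -0.0481, 0.0961]
ee_rot: [0.653, -0.653, 0.27, -0.271]
contact_force: [1.6, -1.5, -0.6]
width: 0.0853
```

```bash
python3 cs.py 516.7 -71
```

```text
t 14.0 p [478.7 -48.1  96.1] yaw -45.0 TCP vu [-43.1 -10.6] post vu [  6.8 -10.6] other vu [-92.9 -10.6] F vu [2.2 0.1] Fz -0.6 w 85.3
```

Emit:
arm_command --commands '[[8.5,[-0.07,0.07,0],0],[8.5,[-0.07,0.07,0],0],[8.5,[0,0,0],0]]'

```text
clock: 14.3
position: [0.4771, -0.0467, 0.0959]
ee_rot: [-0.653, 0.653, -0.27, 0.27]
contact_force: [1.6, -1.9, -0.2]
width: 0.0851
```

```bash
python3 cs.py 516.7 -71
```

```text
t 14.3 p [477.1 -46.7  95.9] yaw -45.0 TCP vu [-45.2 -10.8] post vu [  4.5 -10.8] other vu [-95.  -10.8] F vu [ 2.5 -0.2] Fz -0.2 w 85.1
```

Emit:
arm_command --commands '[[8.5,[-0.05,0.09,0],0],[8.5,[-0.05,0.09,0],0],[8.5,[0,0,0],0]]'

```text
clock: 14.6
position: [0.476, -0.0448, 0.0958]
ee_rot: [-0.653, 0.653, -0.271, 0.27]
contact_force: [2.7, -2.3, -0.2]
width: 0.0851
```

```bash
python3 cs.py 516.7 -71
```

```text
t 14.6 p [476.  -44.8  95.8] yaw -45.0 TCP vu [-47.3 -10.2] post vu [  2.5 -10.2] other vu [-97.  -10.3] F vu [3.5 0.3] Fz -0.2 w 85.1
```

Emit:
arm_command --commands '[[8.5,[-0.05,0.07,0],0],[8.5,[0,0,0],0]]'

```text
clock: 14.8
position: [0.4756, -0.0441, 0.0958]
ee_rot: [-0.653, 0.653, -0.271, 0.27]
contact_force: [1.9, -2.5, -1.9]
width: 0.0854
```

```bash
python3 cs.py 516.7 -71
```

```text
t 14.8 p [475.6 -44.1  95.8] yaw -45.0 TCP vu [-48.1 -10.1] post vu [  1.8 -10. ] other vu [-98.  -10.1] F vu [ 3.1 -0.4] Fz -1.9 w 85.4
```

Emit:
arm_command --commands '[[8.5,[-0.05,0.07,0],0],[8.5,[-0.05,0.07,0],0],[8.5,[0,0,0],0]]'

```text
clock: 15.1
position: [0.4747, -0.0427, 0.0959]
ee_rot: [-0.653, 0.653, -0.27, 0.27]
contact_force: [3.5, -1.8, -2.8]
width: 0.0853
```

```bash
python3 cs.py 516.7 -71
```

```text
t 15.1 p [474.7 -42.7  95.9] yaw -45.0 TCP vu [-49.7  -9.7] post vu [ 0.1 -9.7] other vu [-99.5  -9.7] F vu [3.8 1.2] Fz -2.8 w 85.3
```

Emit:
arm_command --commands '[[8.5,[-0.07,0.07,0],0],[8.5,[0,0,0],0]]'

```text
clock: 15.3
position: [0.4742, -0.0423, 0.0959]
ee_rot: [-0.653, 0.653, -0.27, 0.271]
contact_force: [3.2, -4.2, -4.1]
width: 0.0849
```

```bash
python3 cs.py 516.7 -71
python3 - <<'E'
from h import *
w=snap("wrist",11);crop(w,250,180,440,330,4,"pics/w11.png")
E
```

```text
t 15.3 p [474.2 -42.3  95.9] yaw -45.0 TCP vu [-50.3  -9.7] post vu [-0.7 -9.7] other vu [-100.    -9.7] F vu [ 5.2 -0.7] Fz -4.1 w 84.9
```

View pics/w11.png

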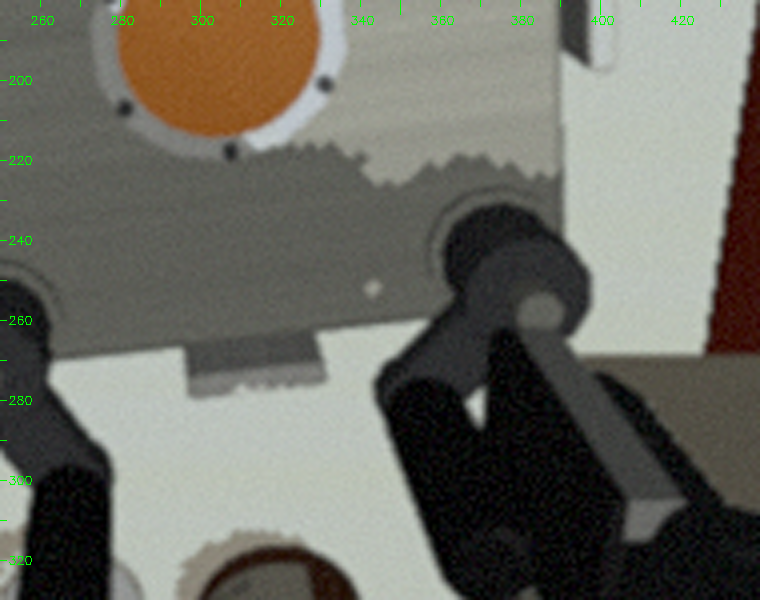

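Emit:
arm_command --commands '[[8.5,[-0.05,0.07,0],0],[8.5,[0,0,0],0]]'

```text
clock: 15.55
position: [0.4741, -0.0418, 0.096]
ee_rot: [-0.653, 0.653, -0.27, 0.271]
contact_force: [4.5, -4.6, -4.6]
width: 0.0849
```

```bash
python3 cs.py 516.7 -71
```

```text
t 15.55 p [474.1 -41.8  96. ] yaw -45.0 TCP vu [-50.7  -9.5] post vu [-1.1 -9.4] other vu [-100.4   -9.5] F vu [ 6.5 -0.1] Fz -4.6 w 84.9
```

Emit:
arm_command --commands '[[8.5,[-0.07,0.07,0],0],[8.5,[0,0,0],0]]'

```text
clock: 15.75
position: [0.4739, -0.0415, 0.096]
ee_rot: [-0.653, 0.654, -0.269, 0.271]
contact_force: [4.9, -4.7, -5.2]
width: 0.0852
```

```bash
python3 cs.py 516.7 -71
```

```text
t 15.75 p [473.9 -41.5  96. ] yaw -45.0 TCP vu [-51.2  -9.4] post vu [-1.4 -9.3] other vu [-100.9   -9.4] F vu [6.8 0.1] Fz -5.2 w 85.2
```

Emit:
arm_command --commands '[[8.5,[-0.06,0.08,0],0],[8.5,[-0.06,0.08,0],0],[8.5,[0,0,0],0]]'

```text
clock: 16.05
position: [0.4738, -0.0405, 0.0962]
ee_rot: [-0.653, 0.654, -0.268, 0.272]
contact_force: [6.9, -7.6, -6.8]
width: 0.085
```

```bash
python3 cs.py 516.7 -71
python3 - <<'E'
from h import *
w=snap("wrist",12);snap("scene",12);snap("side",12);crop(w,250,180,440,330,4,"pics/w12.png")
E
```

```text
t 16.05 p [473.8 -40.5  96.2] yaw -44.9 TCP vu [-52.   -8.8] post vu [-2.3 -8.7] other vu [-101.6   -8.8] F vu [10.2 -0.5] Fz -6.8 w 85.0
```

View pics/w12.png

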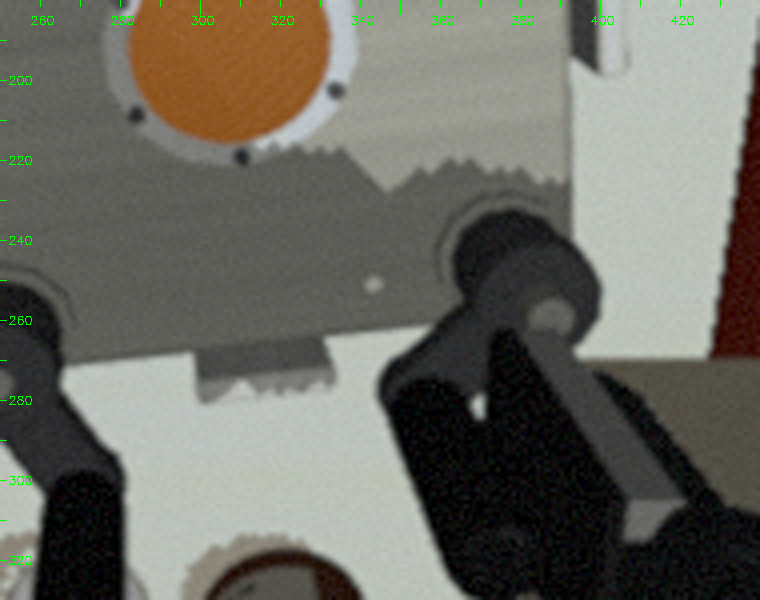

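Emit:
arm_command --commands '[[8.5,[0.1,-0.1,0],0],[8.5,[0.2,-0.2,0],0],[8.5,[0.2,-0.2,0],0],[8.5,[0.3,0.3,3],0],[8.5,[0.2,0.2,3],0],[8.5,[0,0,2],0],[8.5,[0,0,0],0]]'

```text
clock: 16.9
position: [0.4824, -0.0387, 0.1785]
ee_rot: [0.654, -0.653, 0.269, -0.272]
contact_force: [0.4, -0.5, -0.1]
width: 0.0848
```

```bash
python3 cs.py 516.7 -71
python3 - <<'E'
from h import *
w=snap("wrist",13);crop(w,100,60,480,360,2,"pics/w13.png")
s=snap("scene",13)
for n in ["wrist","scene"]:
    W=cloud(load(n,13)).reshape(-1,3)
    for nm,a in dict(A=(.5037,.0268),B=(.461,-.0285),C=(.5167,-.071),D=(.559,-.0155)).items():
        k=(np.hypot(W[:,0]-a[0],W[:,1]-a[1])<.005)&(W[:,2]<.1)&(W[:,2]>.07);kk=(np.hypot(W[:,0]-a[0],W[:,1]-a[1])<.03)&(W[:,2]>.1)&(W[:,2]<.125)
        print(n,nm,k.sum(),np.percentile(W[k][:,2],[20,50,80]).round(4) if k.sum() else 0,"knob",kk.sum(),W[kk].mean(0).round(4) if kk.sum() else 0,np.percentile(W[kk][:,2],97).round(4) if kk.sum() else 0)
E
```

```text
t 16.9 p [482.4 -38.7 178.5] yaw -45.0 TCP vu [-47.2  -1.4] post vu [ 2.5 -1.4] other vu [-96.8  -1.4] F vu [ 0.6 -0.1] Fz -0.1 w 84.8
wrist A 156 [0.0817 0.0826 0.0863] knob 291 [0.5225 0.0323 0.114 ] 0.116
wrist B 122 [0.0861 0.0866 0.087 ] knob 337 [ 0.4584 -0.0472  0.1143] 0.1202
wrist C 125 [0.0816 0.0826 0.0866] knob 487 [ 0.5007 -0.0832  0.1118] 0.1226
wrist D 167 [0.0855 0.0862 0.0866] knob 373 [ 0.5709 -0.0014  0.1164] 0.12
scene A 18 [0.082  0.0837 0.0862] knob 0 0 0
scene B 26 [0.0868 0.0875 0.0886] knob 75 [ 0.4535 -0.0474  0.1138] 0.1215
scene C 7 [0.0824 0.0833 0.0857] knob 78 [ 0.4953 -0.0784  0.1117] 0.1204
scene D 6 [0.0857 0.0861 0.0871] knob 0 0 0
```

View pics/w13.png

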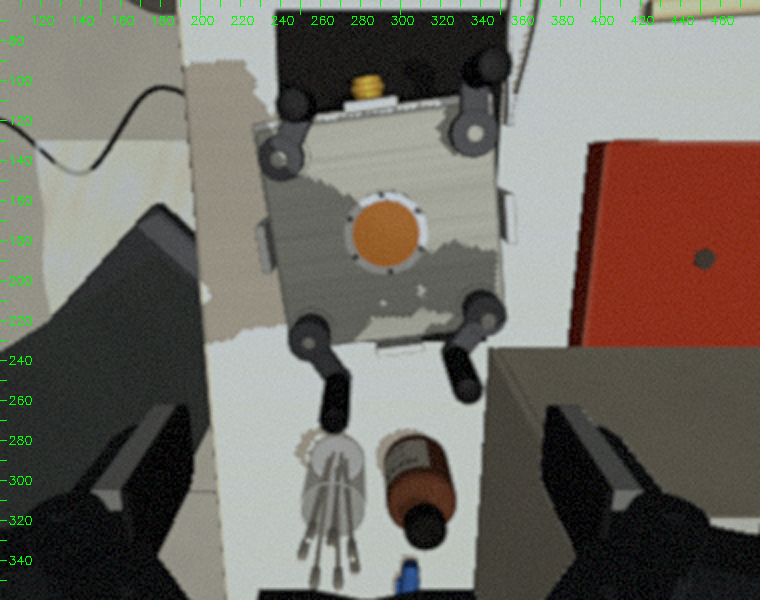

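Emit:
arm_command --commands '[[8.5,[0.8,1.8,-0.5],0],[8.5,[0.9,1.8,-0.5],0],[8.5,[0.9,1.8,-0.5],0],[8.5,[0.8,1.8,-0.5],0],[8.5,[0.7,1.5,0],0],[8.5,[0,0,-1],0],[8.5,[0,0,-2],0],[8.5,[0,0,0],0]]'

```text
clock: 17.8
position: [0.5197, 0.0476, 0.123]
ee_rot: [-0.652, 0.654, -0.273, 0.268]
contact_force: [-0.2, 0.2, -0.2]
width: 0.0851
```

```bash
python3 cs.py 559.1 -15.6
python3 - <<'E'
from h import *
w=snap("wrist",14);crop(w,150,180,440,330,2,"pics/w14.png")
E
```

```text
t 17.8 p [519.7  47.6 123. ] yaw -45.0 TCP vu [-72.5  16.8] post vu [-22.8  16.8] other vu [-122.3   16.8] F vu [-0.3 -0. ] Fz -0.2 w 85.1
```

View pics/w14.png

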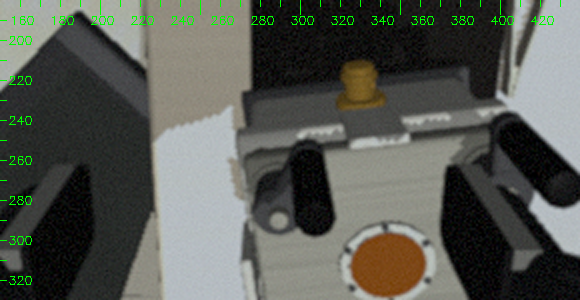

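Emit:
arm_command --commands '[[8.5,[0.2,0.2,-1.3],0],[8.5,[0,0,-1.2],0],[8.5,[0.2,-0.2,0],0],[8.5,[0.2,-0.2,0],0],[8.5,[0.2,-0.2,0],0],[8.5,[0.2,-0.2,0],0],[8.5,[0,0,0],0]]'

```text
clock: 18.55
position: [0.5327, 0.0418, 0.1011]
ee_rot: [0.653, -0.653, 0.271, -0.271]
contact_force: [-1.7, 0.9, -0.6]
width: 0.0852
```

```bash
python3 cs.py 559.1 -15.6
python3 - <<'E'
from h import *
w=snap("wrist",15);crop(w,270,180,460,330,4,"pics/w15.png")
E
```

```text
t 18.55 p [532.7  41.8 101.1] yaw -45.0 TCP vu [-59.2  21.9] post vu [-9.4 21.9] other vu [-109.    21.9] F vu [-1.8 -0.6] Fz -0.6 w 85.2
```

View pics/w15.png

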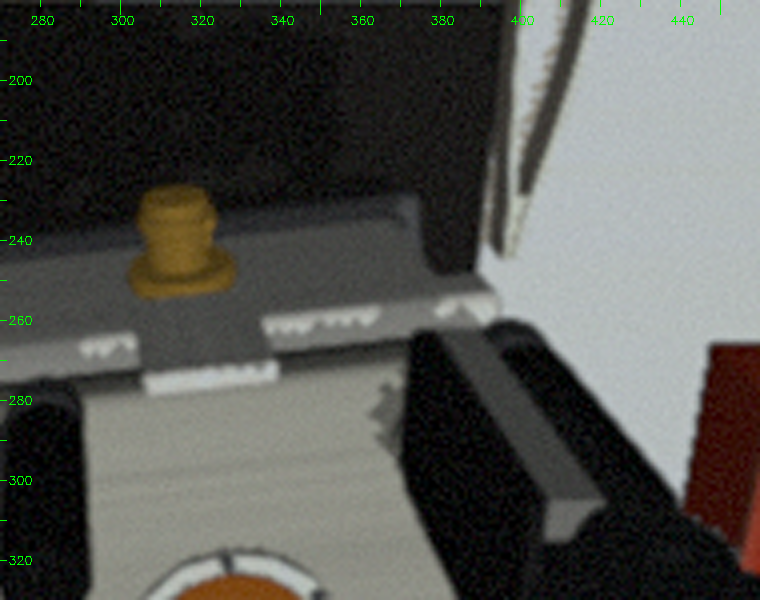

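Emit:
arm_command --commands '[[8.5,[0.15,-0.2,-0.1],0],[8.5,[0.1,-0.25,-0.1],0],[8.5,[0.1,-0.25,-0.1],0],[8.5,[0.1,-0.25,0],0],[8.5,[0.05,-0.25,0],0],[8.5,[0,0,0],0]]'

```text
clock: 19.2
position: [0.5373, 0.0295, 0.0976]
ee_rot: [-0.653, 0.653, -0.271, 0.27]
contact_force: [-1.8, 1.1, -0.8]
width: 0.0852
```

```bash
python3 cs.py 559.1 -15.6
```

```text
t 19.2 p [537.3  29.5  97.6] yaw -45.0 TCP vu [-47.3  16.5] post vu [ 2.5 16.5] other vu [-97.1  16.5] F vu [-2.  -0.5] Fz -0.8 w 85.2
```

Emit:
arm_command --commands '[[8.5,[-0.2,0.2,0],0],[8.5,[0.6,0.6,0],0],[8.5,[0.6,0.6,0],0],[8.5,[0.5,-0.5,0],0],[8.5,[0.5,-0.5,0],0],[8.5,[-0.2,-0.2,0],0],[8.5,[0,0,0],0]]'

```text
clock: 19.9
position: [0.5553, 0.0313, 0.0977]
ee_rot: [-0.653, 0.653, -0.271, 0.27]
contact_force: [-0.0, 1.0, 0.5]
width: 0.085
```

```bash
python3 cs.py 559.1 -15.6
python3 - <<'E'
from h import *
w=snap("wrist",16);crop(w,270,180,460,330,4,"pics/w16.png")
E
```

```text
t 19.9 p [555.3  31.3  97.7] yaw -45.0 TCP vu [-35.8  30.5] post vu [13.9 30.5] other vu [-85.5  30.5] F vu [-0.7  0.6] Fz 0.5 w 85.0
```

View pics/w16.png

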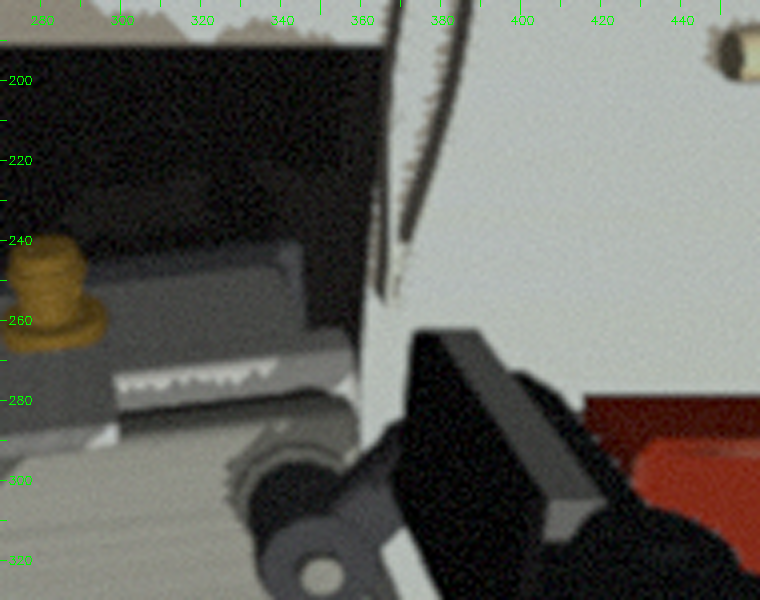

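Emit:
arm_command --commands '[[8.5,[-0.2,-0.2,0],0],[8.5,[-0.2,-0.2,0],0],[8.5,[-0.2,-0.2,0],0],[8.5,[-0.2,-0.2,-0.05],0],[8.5,[-0.2,-0.2,-0.05],0],[8.5,[-0.2,-0.2,0],0],[8.5,[0,0,0],0]]'

```text
clock: 20.65
position: [0.5433, 0.0195, 0.097]
ee_rot: [-0.653, 0.653, -0.271, 0.271]
contact_force: [1.2, 0.9, -0.6]
width: 0.085
```

```bash
python3 cs.py 559.1 -15.6
```

```text
t 20.65 p [543.3  19.5  97. ] yaw -45.0 TCP vu [-36.   13.7] post vu [13.8 13.7] other vu [-85.7  13.7] F vu [0.3 1.5] Fz -0.6 w 85.0
```

Emit:
arm_command --commands '[[8.5,[-0.2,-0.2,0],0],[8.5,[-0.2,-0.2,0],0],[8.5,[-0.1,-0.1,0],0],[8.5,[0,0,0],0]]'

```text
clock: 21.05
position: [0.5381, 0.0147, 0.0967]
ee_rot: [-0.653, 0.653, -0.271, 0.27]
contact_force: [0.8, 1.4, -0.8]
width: 0.0849
```

```bash
python3 cs.py 559.1 -15.6
```

```text
t 21.05 p [538.1  14.7  96.7] yaw -45.0 TCP vu [-36.3   6.6] post vu [13.4  6.6] other vu [-85.9   6.6] F vu [-0.4  1.6] Fz -0.8 w 84.9
```

Running at about 1.6 N; smaller steps now.

Emit:
arm_command --commands '[[8.5,[-0.1,-0.1,0],0],[8.5,[-0.1,-0.1,0],0],[8.5,[0,0,0],0]]'

```text
clock: 21.35
position: [0.5364, 0.0128, 0.0969]
ee_rot: [-0.653, 0.653, -0.271, 0.27]
contact_force: [1.1, 1.1, -1.4]
width: 0.085
```

```bash
python3 cs.py 559.1 -15.6
```

```text
t 21.35 p [536.4  12.8  96.9] yaw -45.0 TCP vu [-36.1   4. ] post vu [13.6  4.1] other vu [-85.8   4. ] F vu [-0.   1.6] Fz -1.4 w 85.0
```

Emit:
arm_command --commands '[[8.5,[-0.1,-0.1,0],0],[8.5,[-0.1,-0.1,0],0],[8.5,[0,0,0],0]]'

```text
clock: 21.65
position: [0.5343, 0.011, 0.0969]
ee_rot: [0.653, -0.653, 0.271, -0.27]
contact_force: [1.1, 1.7, -2.4]
width: 0.0854
```

```bash
python3 cs.py 559.1 -15.6
```

```text
t 21.65 p [534.3  11.   96.9] yaw -45.0 TCP vu [-36.4   1.3] post vu [13.5  1.3] other vu [-86.3   1.3] F vu [-0.5  2. ] Fz -2.4 w 85.4
```

Emit:
arm_command --commands '[[8.5,[-0.1,-0.1,0],0],[8.5,[0,0,0],0]]'

```text
clock: 21.85
position: [0.5331, 0.0104, 0.0968]
ee_rot: [0.653, -0.653, 0.271, -0.27]
contact_force: [1.0, 4.1, -1.5]
width: 0.0852
```

```bash
python3 cs.py 559.1 -15.6
```

```text
t 21.85 p [533.1  10.4  96.8] yaw -45.0 TCP vu [-36.8  -0. ] post vu [13.1 -0. ] other vu [-86.6  -0. ] F vu [-2.2  3.6] Fz -1.5 w 85.2
```

Emit:
arm_command --commands '[[8.5,[0.15,0.15,0],0.065],[8.5,[0.05,-0.35,0],0.065],[8.5,[0.3,-0.3,0],0],[8.5,[0.3,-0.3,0],0],[8.5,[0,0,0],0]]'

```text
clock: 22.35
position: [0.5424, 0.0011, 0.0971]
ee_rot: [-0.669, 0.67, -0.228, 0.228]
contact_force: [0.4, -0.9, -0.6]
width: 0.0852
```

```bash
python3 cs.py 559.1 -15.6
python3 - <<'E'
from h import *
w=snap("wrist",17);crop(w,140,180,460,420,2,"pics/w17.png")
E
```

```text
t 22.35 p [542.4   1.1  97.1] yaw -37.6 TCP vu [-23.6  -0. ] post vu [25.8  6.4] other vu [-73.   -6.4] F vu [ 1.  -0.4] Fz -0.6 w 85.2
```

View pics/w17.png

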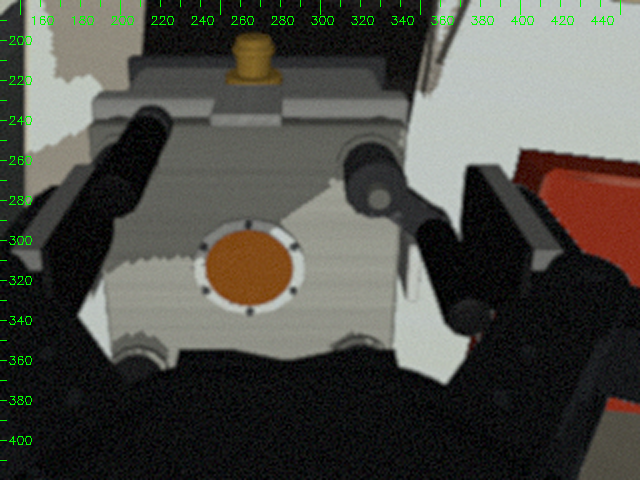

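Emit:
arm_command --commands '[[8.5,[-0.4,-0.4,0],0],[8.5,[-0.45,-0.35,0],0],[8.5,[0,0,0],0]]'

```text
clock: 22.7
position: [0.5325, -0.0064, 0.0969]
ee_rot: [-0.669, 0.67, -0.228, 0.228]
contact_force: [0.9, -1.3, -1.7]
width: 0.0848
```

```bash
python3 cs.py 559.1 -15.6
```

```text
t 22.7 p [532.5  -6.4  96.9] yaw -37.5 TCP vu [-25.3 -12.3] post vu [23.8 -5.8] other vu [-74.5 -18.7] F vu [ 1.6 -0.3] Fz -1.7 w 84.8
```

Emit:
arm_command --commands '[[8.5,[-0.11,0.05,0],0],[8.5,[-0.11,0.05,0],0],[8.5,[0,0,0],0]]'

```text
clock: 23.0
position: [0.5314, -0.0048, 0.097]
ee_rot: [-0.669, 0.67, -0.227, 0.228]
contact_force: [3.0, -0.9, -2.9]
width: 0.085
```

```bash
python3 cs.py 559.1 -15.6
```

```text
t 23.0 p [531.4  -4.8  97. ] yaw -37.5 TCP vu [-27.3 -12. ] post vu [22.  -5.5] other vu [-76.6 -18.4] F vu [2.8 1.5] Fz -2.9 w 85.0
```

Emit:
arm_command --commands '[[8.5,[-0.12,0.02,0],0],[8.5,[-0.12,0.02,0],0],[8.5,[0,0,0],0]]'

```text
clock: 23.3
position: [0.5298, -0.0047, 0.0971]
ee_rot: [-0.67, 0.67, -0.226, 0.228]
contact_force: [4.8, -2.4, -3.7]
width: 0.0849
```

```bash
python3 cs.py 559.1 -15.6
```

```text
t 23.3 p [529.8  -4.7  97.1] yaw -37.5 TCP vu [-28.4 -13. ] post vu [20.8 -6.5] other vu [-77.7 -19.5] F vu [5.1 1.7] Fz -3.7 w 84.9
```

Emit:
arm_command --commands '[[8.5,[-0.08,0.03,0],0],[8.5,[0,0,0],0]]'

```text
clock: 23.5
position: [0.5294, -0.0046, 0.0971]
ee_rot: [-0.669, 0.67, -0.226, 0.229]
contact_force: [6.0, -3.6, -4.5]
width: 0.085
```

```bash
python3 cs.py 559.1 -15.6
```

```text
t 23.5 p [529.4  -4.6  97.1] yaw -37.5 TCP vu [-28.8 -13.2] post vu [20.5 -6.7] other vu [-78.1 -19.7] F vu [6.8 1.7] Fz -4.5 w 85.0
```

Emit:
arm_command --commands '[[8.5,[0.2,-0.1,0],0],[8.5,[0.2,-0.1,0],0],[8.5,[0,0,3],0],[8.5,[-0.5,0.3,3],0],[8.5,[-0.5,0.3,2],0],[8.5,[0,0,0],0]]'

```text
clock: 24.1
position: [0.5217, 0.0008, 0.1796]
ee_rot: [0.67, -0.669, 0.226, -0.228]
contact_force: [-0.3, 0.6, -0.3]
width: 0.085
```

```bash
python3 cs.py 559.1 -15.6
cat > hh.py <<'E'
import sys
from h import *
t=sys.argv[1]
for n in ["wrist","scene"]:
    snap(n,t)
    W=cloud(load(n,t)).reshape(-1,3)
    for nm,a in dict(A=(.5037,.0268),B=(.4613,-.0286),C=(.5167,-.071),D=(.5591,-.0156)).items():
        d=np.hypot(W[:,0]-a[0],W[:,1]-a[1])
        k=(d<.009)&(d>.0035)&(W[:,2]<.092)&(W[:,2]>.076);kk=(d<.03)&(W[:,2]>.1)&(W[:,2]<.125)
        print(n,nm,k.sum(),np.percentile(W[k][:,2],[25,50,75]).round(4) if k.sum() else 0,"knob",kk.sum(),W[kk].mean(0).round(4) if kk.sum() else 0,np.percentile(W[kk][:,2],97).round(4) if kk.sum() else 0)
    k=(abs(W[:,0]-.51)<.03)&(abs(W[:,1]+.022)<.03)&(W[:,2]>.05)&(W[:,2]<.08)
    P=W[k]
    if len(P)>50:
        c=P.mean(0);nrm=np.linalg.svd(P-c,full_matrices=False)[2][2];print(n,"cover z",c[2].round(4),"tilt",(nrm/nrm[2]).round(4))
E
python3 hh.py 18
python3 -c "
from h import *
crop(load('wrist',18),100,60,480,360,2,'pics/w18.png')"
```

```text
t 24.1 p [521.7   0.8 179.6] yaw -37.5 TCP vu [-38.1 -14.8] post vu [11.2 -8.4] other vu [-87.4 -21.3] F vu [-0.6  0.3] Fz -0.3 w 85.0
wrist A 260 [0.0814 0.0819 0.0823] knob 267 [0.5234 0.0335 0.1127] 0.1159
wrist B 329 [0.0844 0.0861 0.0866] knob 352 [ 0.4585 -0.0467  0.1132] 0.1201
wrist C 255 [0.0809 0.0818 0.0822] knob 553 [ 0.5017 -0.0846  0.1118] 0.1239
wrist D 304 [0.0811 0.0817 0.0821] knob 293 [ 0.5564 -0.0343  0.1115] 0.1158
wrist cover z 0.0654 tilt [0.0021 0.0022 1.    ]
scene A 64 [0.0811 0.0827 0.0837] knob 38 [0.5187 0.0325 0.1089] 0.1167
scene B 71 [0.0857 0.0867 0.0874] knob 72 [ 0.4536 -0.0474  0.1142] 0.1212
scene C 25 [0.0816 0.0827 0.0833] knob 81 [ 0.4956 -0.0788  0.1116] 0.1212
scene D 62 [0.0809 0.0817 0.083 ] knob 60 [ 0.5535 -0.0353  0.1105] 0.1172
scene cover z 0.0662 tilt [4.9e-03 5.0e-04 1.0e+00]
```

View pics/w18.png

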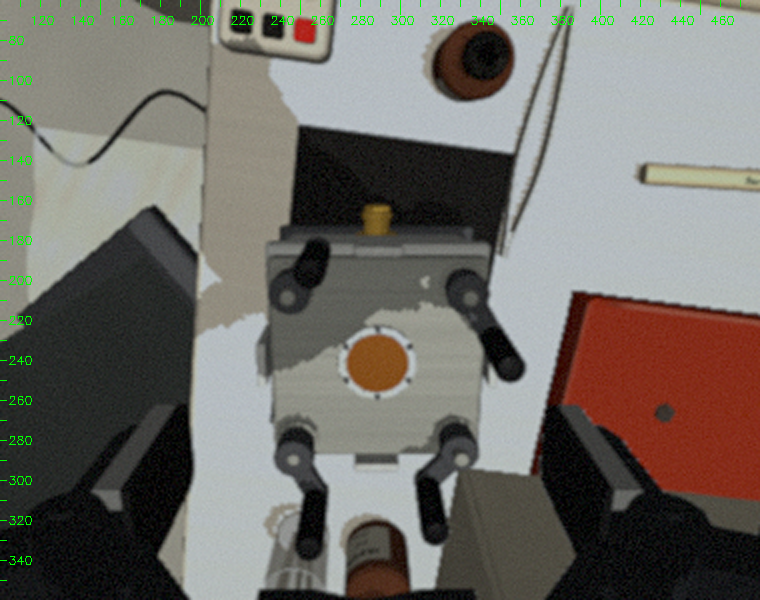

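Emit:
arm_command --commands '[[3.0,[-1.6,-1.2,0],0],[3.0,[-1.6,-1.3,0],0],[3.0,[-1.6,-1.2,0],0],[3.0,[-1.6,-1.2,0],0],[3.0,[0,0,-1],0],[3.0,[0,0,0],0],[3.0,[0,0,0],0]]'

```text
clock: 24.9
position: [0.4578, -0.0485, 0.1659]
ee_rot: [0.67, -0.669, 0.228, -0.227]
contact_force: [-0.5, 0.7, -0.1]
width: 0.0298
```

```bash
python3 st.py 461.3 -28.6
python3 - <<'E'
from h import *
w=snap("wrist",19);crop(w,190,160,380,330,4,"pics/w19.png")
s=snap("scene",19);crop(s,190,130,350,290,4,"pics/s19.png")
for n in ["wrist","scene"]:
    W=cloud(load(n,19)).reshape(-1,3)
    k=(np.hypot(W[:,0]-.4576,W[:,1]+.0482)<.012)&(W[:,2]>.1)&(W[:,2]<.124);P=W[k];print(n,len(P),P.mean(0).round(4),np.percentile(P,[3,97],axis=0).round(4).tolist())
E
```

```text
t 24.9 p [457.79 -48.46 165.92] th -1.746 R 20.17 F [-0.5  0.7 -0.1] Frad -0.55 Fback -0.65 w 29.79
wrist 371 [ 0.4577 -0.0469  0.115 ] [[0.4524, -0.0524, 0.1017], [0.4617, -0.0432, 0.1203]]
scene 70 [ 0.4535 -0.0476  0.1144] [[0.4503, -0.052, 0.1013], [0.4594, -0.0426, 0.1213]]
```

View pics/w19.png

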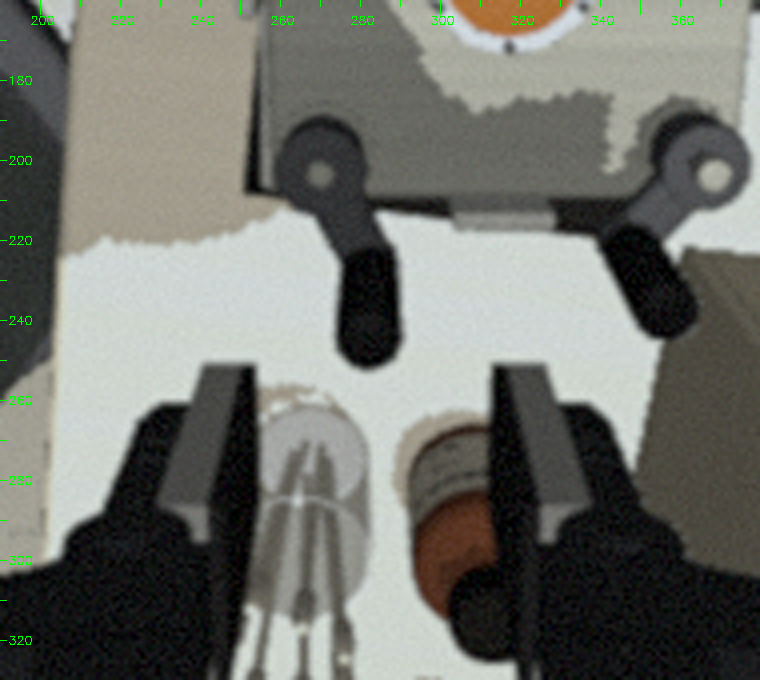

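View pics/s19.png

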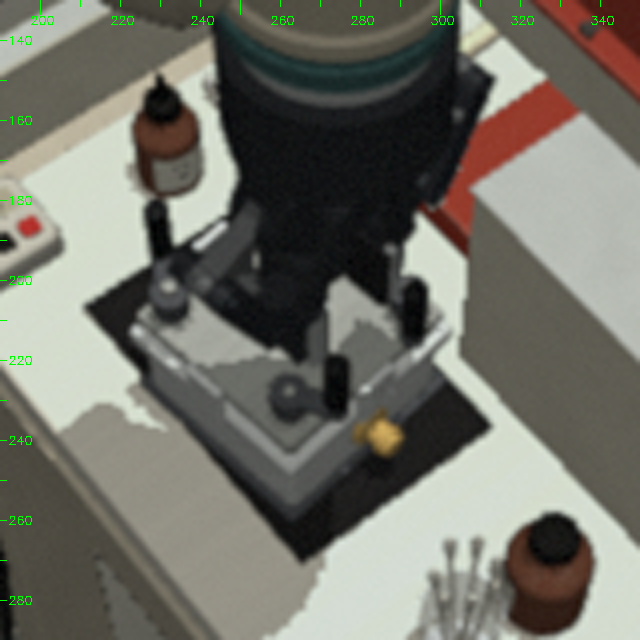

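Emit:
arm_command --commands '[[3.0,[-0.03,0.02,-2.8],0],[3.0,[0,0,-2.5],0],[3.0,[0,0,0],0],[0.5,[0,0,0],0],[0.5,[0,0,0],0],[0.5,[0,0,0],0],[0.5,[0,0,0],0]]'

```text
clock: 25.7
position: [0.4578, -0.0485, 0.1146]
ee_rot: [0.67, -0.669, 0.227, -0.228]
contact_force: [0.2, 1.9, -1.0]
width: 0.0087
```

```bash
python3 st.py 461.3 -28.6; python3 -c "
from circ import *
rows(461.3,-28.6,-1.76,.12,8,R=20)"
```

```text
t 25.7 p [457.84 -48.51 114.64] th -1.743 R 20.21 F [ 0.2  1.9 -1. ] Frad -1.87 Fback -0.07 w 8.65
end th -2.72 end xy [443.04 -36.74  -1.5 ]
[[0.5, [-0.23, 0.06, -0.02], 0], [0.5, [-0.23, 0.09, -0.02], 0], [0.5, [-0.21, 0.11, -0.02], 0], [0.5, [-0.19, 0.14, -0.02], 0], [0.5, [-0.18, 0.16, -0.02], 0], [0.5, [-0.16, 0.18, -0.01], 0], [0.5, [-0.14, 0.19, -0.02], 0], [0.5, [-0.11, 0.22, -0.02], 0]]
```

Emit:
arm_command --commands '[[0.5,[-0.23,0.05,-0.05],0],[0.5,[-0.23,0.09,-0.04],0],[0.5,[-0.21,0.11,-0.02],0],[0.5,[-0.19,0.14,-0.02],0],[0.5,[-0.18,0.16,-0.02],0],[0.5,[-0.16,0.18,-0.02],0],[0.5,[0,0,0],0]]'

```text
clock: 26.4
position: [0.4459, -0.042, 0.1132]
ee_rot: [-0.669, 0.67, -0.226, 0.228]
contact_force: [0.6, -1.5, 7.0]
width: 0.0093
```

```bash
python3 st.py 461.3 -28.6
```

```text
t 26.4 p [445.87 -42.   113.2 ] th -2.426 R 20.44 F [ 0.6 -1.5  7. ] Frad 0.56 Fback 1.48 w 9.3
```

```bash
python3 -c "
from circ import *
rows(461.2,-28.5,-2.426,.13,9,R=20.1,p0=(445.9,-42),sink=1.2)"
```

```text
end th -3.596 end xy [443.1 -19.7  -1.4]
[[0.5, [-0.15, 0.24, -0.02], 0], [0.5, [-0.12, 0.23, -0.01], 0], [0.5, [-0.1, 0.24, -0.02], 0], [0.5, [-0.07, 0.25, -0.01], 0], [0.5, [-0.04, 0.26, -0.02], 0], [0.5, [0.0, 0.26, -0.01], 0], [0.5, [0.04, 0.26, -0.02], 0], [0.5, [0.06, 0.25, -0.01], 0], [0.5, [0.1, 0.24, -0.02], 0]]
```

Emit:
arm_command --commands '[[0.5,[-0.15,0.24,0.02],0],[0.5,[-0.12,0.23,0],0],[0.5,[-0.1,0.24,-0.01],0],[0.5,[-0.07,0.25,-0.01],0],[0.5,[-0.04,0.26,-0.02],0],[0.5,[0.0,0.26,-0.02],0],[0.5,[0.04,0.26,-0.02],0],[0.5,[0.06,0.25,-0.02],0],[0.5,[0,0,0],0]]'

```text
clock: 27.3
position: [0.442, -0.0214, 0.1116]
ee_rot: [-0.67, 0.67, -0.227, 0.228]
contact_force: [1.3, -2.1, 4.7]
width: 0.0092
```

```bash
python3 st.py 461.2 -28.5
```

```text
t 27.3 p [442.02 -21.39 111.6 ] th 2.786 R 20.45 F [ 1.3 -2.1  4.7] Frad -1.89 Fback 1.49 w 9.23
```

```bash
python3 -c "
from circ import *
rows(461.,-28.4,2.786,.125,4,R=20.2,p0=(442.0,-21.4),sink=1.6)
rows(461.,-28.4,2.286,.05,8,R=20.2,sink=1.6)
rows(461.,-28.4,1.886,.05,8,R=20.2,sink=1.6)
"
```

```text
end th 2.286 end xy [447.8 -13.1  -0.8]
[[0.5, [0.11, 0.23, -0.02], 0], [0.5, [0.13, 0.22, -0.02], 0], [0.5, [0.16, 0.2, -0.02], 0], [0.5, [0.18, 0.18, -0.02], 0]]
end th 1.886 end xy [454.75  -9.15  -0.6 ]
[[0.5, [0.08, 0.06, -0.01], 0], [0.5, [0.08, 0.06, -0.01], 0], [0.5, [0.08, 0.06, -0.0], 0], [0.5, [0.09, 0.05, -0.01], 0], [0.5, [0.09, 0.05, -0.01], 0], [0.5, [0.09, 0.04, -0.01], 0], [0.5, [0.09, 0.04, -0.01], 0], [0.5, [0.1, 0.04, -0.0], 0]]
end th 1.486 end xy [462.74  -8.3   -0.6 ]
[[0.5, [0.1, 0.03, -0.01], 0], [0.5, [0.09, 0.02, -0.01], 0], [0.5, [0.1, 0.02, -0.0], 0], [0.5, [0.1, 0.02, -0.01], 0], [0.5, [0.1, 0.01, -0.01], 0], [0.5, [0.11, -0.0, -0.01], 0], [0.5, [0.1, -0.0, -0.01], 0], [0.5, [0.1, -0.01, -0.0], 0]]
```

Emit:
arm_command --commands '[[0.5,[0.09,0.24,0],0],[0.5,[0.13,0.21,-0.01],0],[0.5,[0.15,0.2,-0.02],0],[0.5,[0.17,0.18,-0.02],0],[0.5,[0,0,0],0]]'

```text
clock: 27.8
position: [0.4475, -0.0132, 0.1109]
ee_rot: [-0.669, 0.67, -0.227, 0.228]
contact_force: [1.7, -4.6, 2.8]
width: 0.0094
```

```bash
python3 st.py 461 -28.4
```

```text
t 27.8 p [447.47 -13.25 110.87] th 2.3 R 20.31 F [ 1.7 -4.6  2.8] Frad -4.57 Fback 1.79 w 9.37
```

Emit:
arm_command --commands '[[0.5,[0.08,0.04,-0.01],0],[0.5,[0.08,0.04,-0.01],0],[0.5,[0.09,0.04,-0.01],0],[0.5,[0,0,0],0]]'

```text
clock: 28.2
position: [0.4494, -0.0118, 0.1106]
ee_rot: [0.67, -0.669, 0.228, -0.227]
contact_force: [0.8, -2.4, 5.1]
width: 0.0094
```

```bash
python3 st.py 461 -28.4
```

```text
t 28.2 p [449.41 -11.85 110.65] th 2.182 R 20.2 F [ 0.8 -2.4  5.1] Frad -2.4 Fback 0.67 w 9.42
```

Emit:
arm_command --commands '[[0.5,[0.09,0.05,-0.02],0],[0.5,[0.09,0.05,-0.01],0],[0.5,[0.09,0.04,-0.01],0],[0.5,[0,0,0],0]]'

```text
clock: 28.6
position: [0.452, -0.0104, 0.1103]
ee_rot: [0.67, -0.669, 0.228, -0.227]
contact_force: [-0.6, -2.7, 5.9]
width: 0.0094
```

```bash
python3 st.py 461 -28.4
```

```text
t 28.6 p [451.98 -10.36 110.34] th 2.035 R 20.18 F [-0.6 -2.7  5.9] Frad -2.11 Fback 1.73 w 9.4
```

Emit:
arm_command --commands '[[0.5,[0.09,0.04,-0.02],0],[0.5,[0.09,0.03,-0.02],0],[0.5,[0,0,0],0]]'

```text
clock: 28.9
position: [0.4538, -0.0096, 0.1101]
ee_rot: [0.67, -0.669, 0.228, -0.227]
contact_force: [-0.6, -1.0, 7.8]
width: 0.0095
```

```bash
python3 st.py 461 -28.4
```

```text
t 28.9 p [453.79  -9.56 110.08] th 1.936 R 20.17 F [-0.6 -1.   7.8] Frad -0.74 Fback 0.92 w 9.49
```

Emit:
arm_command --commands '[[0.5,[0.09,0.03,0.02],0],[0.5,[0.1,0.03,0.01],0],[0.5,[0,0,0],0]]'

```text
clock: 29.2
position: [0.4553, -0.0091, 0.1101]
ee_rot: [-0.669, 0.67, -0.228, 0.227]
contact_force: [-0.6, -1.9, 5.7]
width: 0.0093
```

```bash
python3 st.py 461 -28.4
```

```text
t 29.2 p [455.25  -9.05 110.06] th 1.86 R 20.18 F [-0.6 -1.9  5.7] Frad -1.68 Fback 1.09 w 9.28
```

Emit:
arm_command --commands '[[0.5,[0.1,0.02,0],0],[0.5,[0.1,0.02,0],0],[0.5,[0,0,0],0]]'

```text
clock: 29.5
position: [0.457, -0.0087, 0.11]
ee_rot: [-0.669, 0.67, -0.228, 0.227]
contact_force: [0.3, -3.0, 4.8]
width: 0.009
```

```bash
python3 st.py 461 -28.4
```

```text
t 29.5 p [456.98  -8.66 109.98] th 1.772 R 20.15 F [ 0.3 -3.   4.8] Frad -2.98 Fback 0.29 w 9.01
```

Emit:
arm_command --commands '[[0.5,[0.1,0.01,-0.01],0],[0.5,[0.1,0.01,-0.01],0],[0.5,[0,0,0],0]]'

```text
clock: 29.8
position: [0.4588, -0.0084, 0.1098]
ee_rot: [-0.669, 0.67, -0.228, 0.227]
contact_force: [-1.1, -2.1, 5.9]
width: 0.0094
```

```bash
python3 st.py 461 -28.4
```

```text
t 29.8 p [458.77  -8.37 109.82] th 1.682 R 20.15 F [-1.1 -2.1  5.9] Frad -1.99 Fback 1.38 w 9.44
```

Emit:
arm_command --commands '[[0.5,[0.1,0.0,0],0],[0.5,[0.1,0.0,0],0],[0.5,[0,0,0],0]]'

```text
clock: 30.1
position: [0.4604, -0.0083, 0.1097]
ee_rot: [-0.669, 0.67, -0.229, 0.226]
contact_force: [-1.9, -2.3, 6.4]
width: 0.0093
```

```bash
python3 st.py 461 -28.4
```

```text
t 30.1 p [460.41  -8.27 109.75] th 1.6 R 20.14 F [-1.9 -2.3  6.4] Frad -2.24 Fback 1.93 w 9.32
```

Emit:
arm_command --commands '[[0.5,[0.1,-0.01,0],0],[0.5,[0,0,0],0]]'

```text
clock: 30.3
position: [0.4612, -0.0083, 0.1097]
ee_rot: [-0.669, 0.67, -0.229, 0.226]
contact_force: [-2.0, -1.9, 7.0]
width: 0.0091
```

```bash
python3 st.py 461 -28.4
```

```text
t 30.3 p [461.19  -8.27 109.69] th 1.561 R 20.13 F [-2.  -1.9  7. ] Frad -1.89 Fback 1.96 w 9.14
```

Emit:
arm_command --commands '[[0.5,[0.1,-0.01,-0.01],0],[0.5,[0,0,0],0]]'

```text
clock: 30.5
position: [0.4618, -0.0083, 0.1096]
ee_rot: [-0.669, 0.67, -0.229, 0.226]
contact_force: [-2.5, -1.5, 8.3]
width: 0.0092
```

```bash
python3 st.py 461 -28.4
```

```text
t 30.5 p [461.83  -8.28 109.62] th 1.53 R 20.14 F [-2.5 -1.5  8.3] Frad -1.59 Fback 2.46 w 9.24
```

Emit:
arm_command --commands '[[0.5,[0.1,-0.01,0.02],0],[0.5,[0,0,0],0]]'

```text
clock: 30.7
position: [0.4622, -0.0083, 0.1096]
ee_rot: [-0.669, 0.67, -0.23, 0.225]
contact_force: [-4.6, -1.4, 7.6]
width: 0.0093
```

```bash
python3 st.py 461 -28.4; python3 -c "
from h import *
s=manip.get_state();print(s['moment'].round(3))"
```

```text
t 30.7 p [462.22  -8.31 109.63] th 1.51 R 20.12 F [-4.6 -1.4  7.6] Frad -1.65 Fback 4.52 w 9.27
[-0.34   0.591  0.001]
```

Emit:
arm_command --commands '[[0.5,[0.1,-0.01,0],0],[0.5,[0,0,0],0]]'

```text
clock: 30.9
position: [0.4627, -0.0083, 0.1096]
ee_rot: [-0.669, 0.67, -0.23, 0.225]
contact_force: [-3.9, -0.9, 8.5]
width: 0.0093
```

```bash
python3 st.py 461 -28.4
```

```text
t 30.9 p [462.73  -8.29 109.6 ] th 1.485 R 20.18 F [-3.9 -0.9  8.5] Frad -1.27 Fback 3.81 w 9.33
```

Emit:
arm_command --commands '[[0.5,[0.1,-0.02,0],0],[0.5,[0,0,0],0]]'

```text
clock: 31.1
position: [0.4632, -0.0083, 0.1095]
ee_rot: [-0.669, 0.67, -0.23, 0.225]
contact_force: [-4.7, -0.6, 9.0]
width: 0.0091
```

```bash
python3 st.py 461 -28.4
```

```text
t 31.1 p [463.19  -8.33 109.54] th 1.462 R 20.19 F [-4.7 -0.6  9. ] Frad -1.12 Fback 4.61 w 9.11
```

Emit:
arm_command --commands '[[0.5,[0.1,-0.02,0],0],[0.5,[0.05,-0.01,0],0],[0.5,[0,0,0],0]]'

```text
clock: 31.4
position: [0.4639, -0.0084, 0.1095]
ee_rot: [-0.669, 0.67, -0.231, 0.224]
contact_force: [-6.3, -0.6, 10.3]
width: 0.0095
```

```bash
python3 st.py 461 -28.4
```

```text
t 31.4 p [463.86  -8.42 109.45] th 1.429 R 20.19 F [-6.3 -0.6 10.3] Frad -1.5 Fback 6.13 w 9.49
```

Emit:
arm_command --commands '[[2.5,[0,0,0],0],[2.5,[0,0,0],0],[2.5,[-0.1,0,2],0],[2.5,[-0.2,0,3],0],[2.5,[0,0,3],0],[2.5,[0,0,1],0],[2.5,[0,0,0],0],[2.5,[0,0,0],0]]'

```text
clock: 32.2
position: [0.4646, -0.0093, 0.1988]
ee_rot: [-0.67, 0.67, -0.228, 0.227]
contact_force: [-0.7, 1.0, -0.3]
width: 0.0246
```

```bash
python3 st.py 461 -28.4; python3 hh.py 20
python3 - <<'E'
from h import *
crop(load('wrist',20),100,60,480,360,2,'pics/w20.png')
s=load('scene',20);crop(s,190,130,350,290,4,"pics/s20.png")
d=snap("side",20);crop(d,170,160,370,300,4,"pics/d20.png")
E
```

```text
t 32.2 p [464.61  -9.3  198.78] th 1.384 R 19.44 F [-0.7  1.  -0.3] Frad 0.84 Fback 0.92 w 24.63
wrist A 311 [0.0813 0.0818 0.0823] knob 222 [0.522  0.0331 0.1141] 0.116
wrist B 231 [0.0812 0.0818 0.0822] knob 223 [ 0.461  -0.0077  0.1121] 0.1158
wrist C 252 [0.081  0.0818 0.0823] knob 450 [ 0.5007 -0.0839  0.112 ] 0.1235
wrist D 305 [0.0813 0.0817 0.0824] knob 288 [ 0.5552 -0.0346  0.1116] 0.1158
wrist cover z 0.0654 tilt [0.0012 0.0027 1.    ]
scene A 67 [0.0811 0.0819 0.083 ] knob 0 0 0
scene B 67 [0.0811 0.0826 0.0834] knob 62 [ 0.4575 -0.0079  0.1116] 0.1166
scene C 25 [0.0813 0.082  0.0829] knob 78 [ 0.4956 -0.0786  0.1112] 0.1189
scene D 31 [0.0814 0.0819 0.0833] knob 61 [ 0.5534 -0.0352  0.1108] 0.1169
scene cover z 0.0661 tilt [ 0.0023 -0.0015  1.    ]
```

View pics/w20.png

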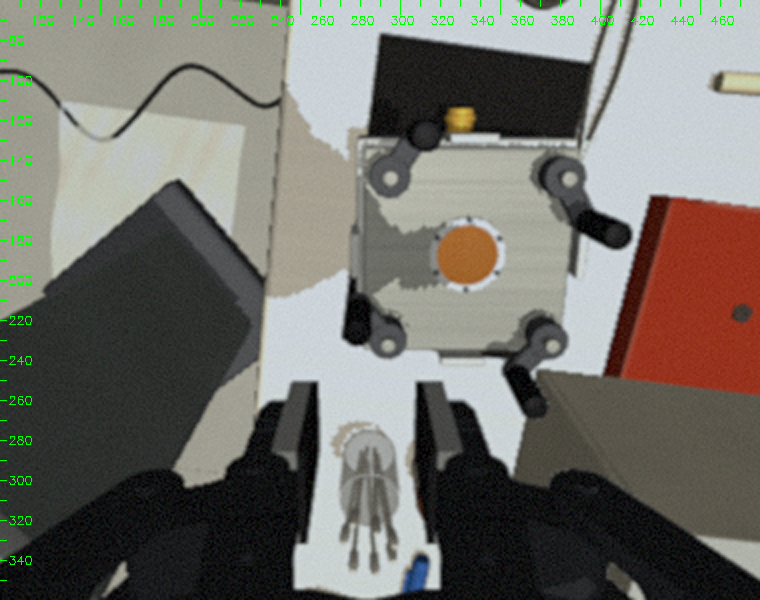

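View pics/s20.png

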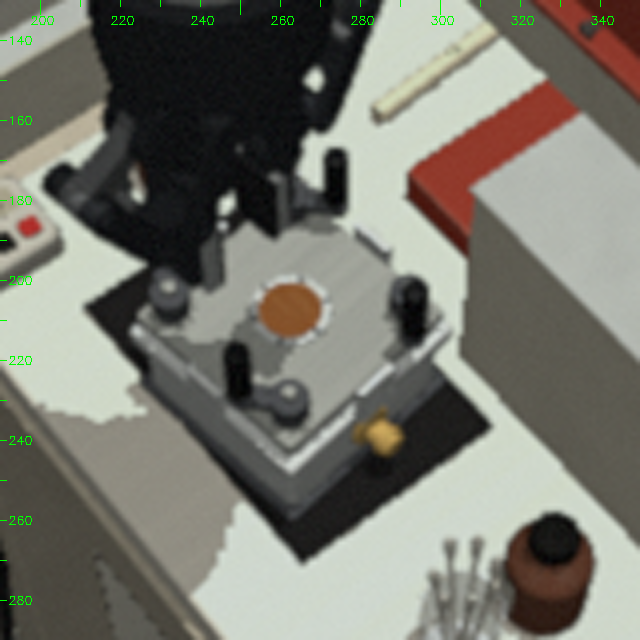

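```bash
python3 -c "
from rig import manip
print(manip.sign_off(), manip.get_state()['clock'])"
```

```text
the job is handed in; nothing more can be done
the job is handed in; nothing more can be done
```

I tightened all four nuts in cross order and handed the job in at about 32 s of the 72 s allowed. `sign_off` gives no verdict, so the result below rests on my own checks.

- **Order:** A, then C diagonally opposite, then D, then B diagonally opposite. These are my own labels, going by corner; I could not tell the housing's +x from its −x stub in the pictures.
- **Method:** I gripped the knobs of A and B. For C and D the oven and the grey block left no room for the gripper, so I pushed their knobs round with one open finger.
- **Stopping point:** I stopped each nut when the torque climbed clearly above running. From the wrist force I estimate 0.12 to 0.14 N m, against the 0.24 limit. The wind-up angle itself cannot be read, and friction at the finger makes C and D the least certain.

Last checks, after letting go:

- **Hub heights:** the wrist camera puts all four hub tops at 81.7 to 81.8 mm above the bench, about 4 to 5 mm lower than at the start. Allowing for the mat, whose thickness I did not measure, that fits 80 mm, but it is too coarse to prove the 80.6 mm limit. The torque rise and the four equal heights are the better evidence.
- **Cover:** level within about 0.003 rad in both cameras.
- **Cranks:** released, with the fingers about 70 mm clear of everything.
- **Bystanders:** the last pictures show the swab pot and primer bottle upright and unmoved. The dropper bottle is hidden in the last scene picture and I did not measure it; the arm never went near it.

The scene camera read B's hub about 0.7 mm higher than the other three, which I took as noise because the wrist camera showed them equal.

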